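Empty the screw-top tumbling barrel

ROBOT

A 6-joint arm with a two-finger parallel gripper is mounted at the origin on a cart in front of the work surface, level with it; the furniture and walls round the work are solid. World frame = base frame: x ahead of the robot, y to its left, z up, the work surface at z = 0. Lengths are in m, angles in rad, forces in N, time in s.
With the tool pointing down it reaches from about 0.325 to 0.75 m from the base axis. Payload 7.6 kg.
Tool frame: the origin (TCP) lies midway between the tips of the shut fingers; the grasp point (between the pads) lies 19 mm behind it; z points along the fingers, y is the direction in which the jaws open and shut (so a half turn about z gives the same grasp; the last joint's range is limited). The gripper opens to 85 mm and grips with 20 to 120 N. Pads are 22 mm wide; open, the fingers measure 114 mm over their backs; the gripper's body (76 mm by 85 mm) begins 54 mm behind the grasp point. The pads swing forward as they close: fully open they stand 13 mm farther back than shut.
Start: joints at [1.09, 0.052, 1.401, -0, 1.689, -0.07], TCP at [0.21, 0.481, 0.231] pointing down, gripper open.
Joint ranges: [-2.9, 2.9], [-0.91, 2.17], [0.12, 2.37], [-1.06, 4.2], [0.26, 2.73], [-2.93, 2.93]. Speed limits (rad/s): [2.57, 2.57, 3.01, 3.14, 3.14, 3.14].

INTERFACE

Orientations are given as a rotation vector (axis times angle).
In Python, from rig import * gives the robot as it stands. The module is installed in compiled form; this text tells all that it offers.
- The arm moves only by the tool servo_tool, never from a script. Its argument "targets" is a list of rows, each an object with "linear": the shift along the tool's x, y, z in cm, a list of three; "twist": the turn, a rotation vector about the tool's x, y, z in rad, a list of three. In form: [{"linear": [x, y, z], "twist": [ax, ay, az]}, ...]. A call has 1 to 20 rows; each row shifts and turns the commanded pose from where the row before left it, along the tool's axes as they then stand; what a row does not reach is not made up. A row lasts 1/10 s, in which the tool goes at most 50 mm and 8.59 degrees, less where a joint would pass 70% of its speed; a pose out of reach is approached as far as the arm can. A call with a gripper value outside its range is refused whole. "hand" is the finger opening in cm, from 0 to 8.54, set as the call begins (left out, the last holds). The fingers move at their own pace and stop on an object; the grip force is fixed at half the most. Time passes only in rows, so rows that do not move let the fingers close. It gives the time, the measured TCP pose, the force and the opening at its end, in the units of the state.
- state(): the state, without advancing time (a new reading comes with each control period).
- read_camera(name): name is "scene" or "side" or "wrist"; returns the picture (480x640x3 uint8, blue, green, red); there is no depth.
- get_calibration(name): a dict with "fx", "fy", "cx", "cy" (pixels), "origin" and "rotation" of the camera in the world. Camera axes: x right, y down, z forward; pixel columns grow to the right and rows downward; lengths in m; the calibration is good to about 2 mm. The wrist camera is an equidistant fisheye: a pixel r from the principal point sees the ray r / f radians off the axis. A picture is of the moment at which its call begins: read the wrist's pose just before it. get_calibration takes no time and is no camera call; for the wrist camera it gives the pose at the moment of the call.
- job_done(): hands the job in, once; it reports no verdict.
The state is a dict: "time": time; "q": joint angles; "joint_vel": joint speeds; "joint_torque": joint torques, N m; "position": TCP position; "orientation": TCP orientation; "wrist_force": force on the tool from outside, world axes, zero at the start; "torque": the same for the moment, N m; "gripper_width": finger opening in m.
Only numpy, scipy, OpenCV 4.12 (cv2) and the standard library are available. Lean on these libraries where they do the work, as an engineer would, in place of code of your own. Each camera call takes 0.05 s, during which the arm holds its last target.

TASK

Unscrew the cap of the leaning barrel and lay it flat, open side down, on the cork pad. Swing the barrel over by its crank so that all three steel bushes slide out into the tray, then swing it all the way back, mouth up, and screw the cap down again until it is home.

Things in the scene. Friction and masses are not known exactly. Their poses are not given: they have to be found in the camera images.
- stand: Fixed grey stand; two upright cheeks (outer faces 136 mm apart, tops 150 mm high) carry the barrel between them. Origin on the bench under the barrel's pivot; x axis to the stand's back, y along the pivot line, z up. A base plate joins the cheeks behind (x 30 to 110 mm); the tray stands in front. A tall press stands behind to the left, a machine behind to the right.
- pivot (a point): Centre of the barrel's pivot, 130 mm above the stand's origin, axes as the stand's. The pivot line runs along y.
- barrel (a joint): Angle of the barrel about the pivot line, rad. 0 (start): back stop, mouth up, axis leaning 26 deg from vertical toward the stand's -x. Grows as the mouth goes over toward -x and down; 2.1 is the far stop (146 deg from upright). Stiff: 0.5 N m turns it (7 N at the crank bar), it stays where left. The bushes slide out reliably only beyond about 1.95.
- barrel_mouth (a point): Centre of the barrel's rim, 65 mm from the pivot. z: the barrel's axis, out of the mouth; y along the pivot line. Aluminium barrel: bore 42 mm, neck 49 mm outside, body 62 mm, closed end 40 mm behind the pivot. Two opposite thread ridges on the neck (60 mm across, 1 to 16 mm below the rim), with gaps of over 100 deg between them.
- crank_bar (a point): Middle of the crank's round wooden bar, 12 mm thick, 60 mm long, parallel to the pivot line, on the stand's -y side, 116 mm from the barrel's axis; radius 75 mm about the pivot line. At joint q its direction from the pivot is 0.70 + q rad above the stand's +x: at 0 it is 57 mm behind and 48 mm above, at 2.1 71 mm in front and 25 mm above. Pinch it from above; it turns between the fingers.
- cap: Black round screw cap, 72 mm across, grip bar across its top, 80 g. Origin on its axis at the underside of its disc, which sits on the rim when home; z out of the top, y along the bar. Disc 5 mm thick. Skirt reaches 18 mm below the origin, bore 64 mm; two inward pins (5 mm thick, tips 53 mm apart) under the bar's ends, 12 mm below the origin.
- cap_bar (a point): Middle of the cap's grip bar, on the cap's axis 17 mm above its origin, axes as the cap's. The bar is 16 mm wide (x), 52 mm long (y) and stands 24 mm above the disc. Home: the bar is parallel to the pivot line, against a stop. To open, turn it about 70 deg counter-clockwise seen from outside, then lift it off along the barrel's axis.
- cap_under (a point): Middle of the cap's open end, 18 mm below its origin. To close: bring the cap down the barrel's axis with its bar about 70 deg counter-clockwise of home (or half a turn from that; the ridges block the pins near home), until the disc meets the rim, then turn 70 deg clockwise to the stop. Little torque is needed.
- bush_1: Steel bush, a plain ring 22 mm across and 14 mm high; origin at the centre of its underside. Starts inside the barrel.
- bush_2: The same as bush_1.
- bush_3: The same as bush_1.
- tray: Open sheet steel tray, 180 mm (x) by 108 mm (y) by 35 mm high, walls 3 mm; origin under its middle, z up. Loose, 0.5 kg. It stands between the cheeks below and in front of the barrel, where the bushes fall.
- cap_pad: Round cork pad, 100 mm across and 5 mm thick, fixed on the bench to the left of the stand; origin at the centre of its underside.
There are look-alikes about, which are no part of the job. Several things look just like the tray: the one meant starts nearest to the robot's base.

How it is judged:
On the way, in this order (a step that is already met when the one before it is completed fails the run):
1. the cap lies flat on the cork pad, open side down (horizontal distance between cap and cap_pad below 0.045 m and z of cap in the frame of cap_pad below 0.029 m and angle between cap's own z axis and vertical below 0.15 rad), for 0.2 s.
2. the barrel is swung over, mouth down, while the cap is on the pad (value of joint barrel above 1.3 rad and horizontal distance between cap and cap_pad below 0.06 m), for 0.1 s.
3. all three bushes are in the tray (x of bush_1 in the frame of tray between -0.09 and 0.09 m and y of bush_1 in the frame of tray between -0.054 and 0.054 m and z of bush_1 in the frame of tray between 0 and 0.045 m and linear speed of each of bush_1, bush_2, bush_3 below 0.02 m/s and x of bush_2 in the frame of tray between -0.09 and 0.09 m and y of bush_2 in the frame of tray between -0.054 and 0.054 m and z of bush_2 in the frame of tray between 0 and 0.045 m and x of bush_3 in the frame of tray between -0.09 and 0.09 m and y of bush_3 in the frame of tray between -0.054 and 0.054 m and z of bush_3 in the frame of tray between 0 and 0.045 m), for 0.2 s.
At the end, for the whole second after the job is handed in: All three bushes lie at rest in the tray; the barrel is mouth up within 0.25 rad of its back stop; the cap sits at rest on the rim (origin within 5 mm of the rim's centre, axes within 0.12 rad) and is turned home (its bar within 0.35 rad of the pivot line) (all of step 3 and value of joint barrel below 0.25 rad and distance between cap and barrel_mouth below 0.005 m and angle between the z axis of cap and the z axis of barrel_mouth, either way round below 0.12 rad and angle between the y axis of cap and the y axis of barrel_mouth, either way round below 0.35 rad and linear speed of cap below 0.02 m/s); the robot touches nothing.
It also fails if it takes over 72 s, if anything falls off the work surface, if the arm or the gripper's body presses on something with over 40 N, if the wrist force passes 120 N, or if a joint passes its speed limit or range.

## Working session

There is one attempt and no reset: what is moved stays moved. The work goes in short steps, Python scripts to look and compute and a tool call to move; the robot and the scene stay as the last step left them, time stands still between calls to the robot, and variables do not carry over. Pictures are saved under pics/ and viewed, and the job is handed in when it is done.

Besides the shell and the picture viewer there is one more tool, called after "Emit:" in YAML: its name, and indented under it one key for each argument. servo_tool: Moves the arm, as the interface text tells. Its arguments: {"type":"object","properties":{"targets":{"type":"array","items":{"type":"object","properties":{"linear":{"type":"array","items":{"type":"number"}},"twist":{"type":"array","items":{"type":"number"}}}}},"hand":{"type":"number"}},"required":["targets"]}

```bash
mkdir -p pics; ls
python3 - <<'E'
from rig import *
import cv2
print(state())
for n in ["scene","side","wrist"]:
    c=get_calibration(n); print(n,c)
    im=read_camera(n); cv2.imwrite(f"pics/{n}0.png",im)
E
```

```text
pics
{'time': 0.0, 'q': array([ 1.08969280e+00,  5.28407848e-02,  1.40176610e+00,  3.97147622e-05,
        1.68858464e+00, -7.03038269e-02]), 'joint_vel': array([ 0.00045468,  0.00091244,  0.00152113, -0.00072666, -0.00077502,
       -0.00087012]), 'joint_torque': array([ 5.20315507e-05, -3.81663001e+01, -3.60181296e+01, -6.82904920e-05,
        6.09217765e-03,  2.62892786e-05]), 'position': array([0.20948234, 0.48105943, 0.23044943]), 'orientation': array([-6.40651083e-01, -3.07509216e+00,  2.39942388e-03]), 'wrist_force': array([-0.88476755, -0.30945756, -0.34739528]), 'torque': array([-0.00754268,  0.00993423, -0.04656827]), 'gripper_width': 0.08501798396058691}
scene {'fx': 446.9883298804105, 'fy': 446.9883298804105, 'cx': 312.306256006376, 'cy': 243.63298276036187, 'origin': array([ 0.10042212, -0.67202933,  0.64527288]), 'rotation': array([-2.01879641,  0.62110954, -0.39255232])}
side {'fx': 496.8652275404692, 'fy': 496.8652275404692, 'cx': 314.9393807565039, 'cy': 240.30014875436441, 'origin': array([0.54439489, 1.10870356, 0.87910834]), 'rotation': array([-0.17343159,  2.74456997, -1.44934066])}
wrist {'fx': 371.64829954431775, 'fy': 371.64829954431775, 'cx': 325.0814764832003, 'cy': 237.47288643780524, 'origin': array([0.1405098 , 0.51173234, 0.37349849]), 'rotation': array([2.40715125, 1.57801635, 0.23826616])}
```

View pics/scene0.png

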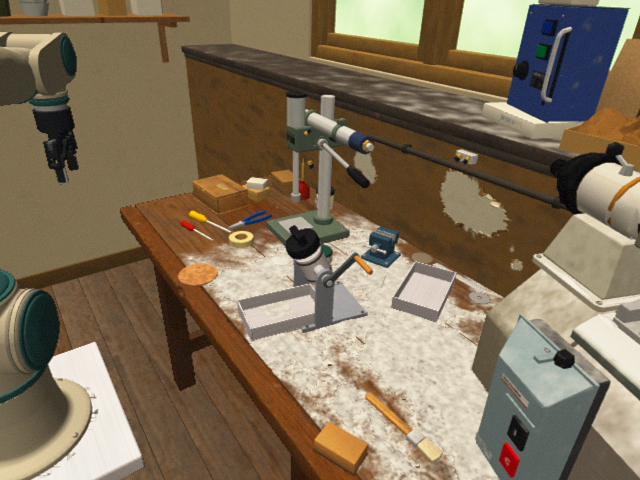

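View pics/side0.png

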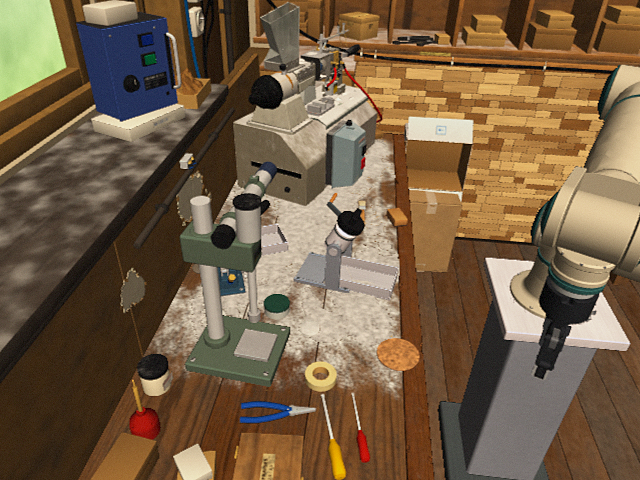

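View pics/wrist0.png

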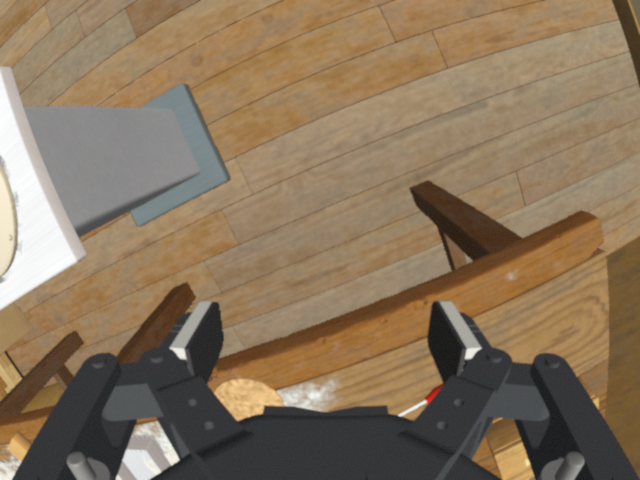

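```bash
cat > h.py <<'E'
import numpy as np, cv2
from scipy.spatial.transform import Rotation as R
def ray(c,px,wrist=False):
    u=(px[0]-c['cx'])/c['fx'];v=(px[1]-c['cy'])/c['fy']
    if wrist:
        r=np.hypot(u,v); d=np.array([u/r*np.sin(r),v/r*np.sin(r),np.cos(r)]) if r>1e-9 else np.array([0,0,1.])
    else: d=np.array([u,v,1.])
    d=R.from_rotvec(c['rotation']).apply(d); return np.array(c['origin']),d/np.linalg.norm(d)
def onplane(c,px,z,wrist=False):
    o,d=ray(c,px,wrist); return o+d*(z-o[2])/d[2]
def tri(*rays):
    A=np.zeros((3,3));b=np.zeros(3)
    for o,d in rays:
        P=np.eye(3)-np.outer(d,d);A+=P;b+=P@o
    p=np.linalg.solve(A,b); return p,[np.linalg.norm((np.eye(3)-np.outer(d,d))@(p-o)) for o,d in rays]
def proj(c,p,wrist=False):
    q=R.from_rotvec(c['rotation']).inv().apply(np.asarray(p)-c['origin'])
    if wrist:
        t=np.arctan2(np.hypot(q[0],q[1]),q[2]);n=np.hypot(q[0],q[1])
        return np.array([c['cx']+c['fx']*t*q[0]/n,c['cy']+c['fy']*t*q[1]/n])
    return np.array([c['cx']+c['fx']*q[0]/q[2],c['cy']+c['fy']*q[1]/q[2]])
def crop(im,x0,y0,x1,y1,s,name):
    cv2.imwrite(name,cv2.resize(im[y0:y1,x0:x1],None,fx=s,fy=s,interpolation=cv2.INTER_CUBIC))
E
python3 - <<'E'
from h import *
crop(cv2.imread('pics/scene0.png'),170,210,390,350,3.6,'pics/s_z.png')
crop(cv2.imread('pics/side0.png'),270,180,430,380,3,'pics/d_z.png')
E
```

```text
(no output)
```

View pics/s_z.png

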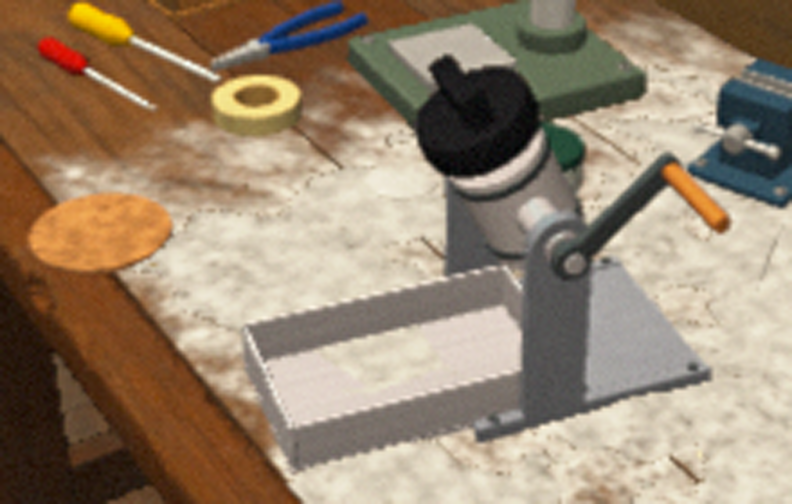

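View pics/d_z.png

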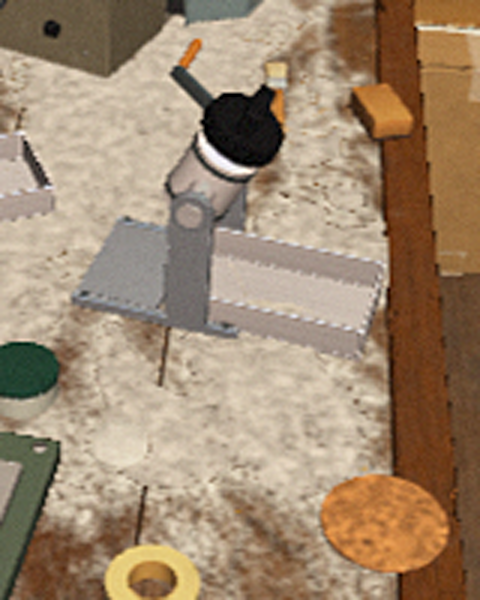

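Run:
```python
from rig import *
from h import *
S=get_calibration('scene');D=get_calibration('side')
s=lambda x,y:(170+x/3.6,210+y/3.6)
d=lambda x,y:(270+x/3,180+y/3)
np.set_printoptions(precision=4,suppress=True)
print('hub-',onplane(S,s(573,262),.13)); print('hub+',onplane(D,d(191,211),.13))
for n,a,b in [('near end of bar',s(722,222),d(180,73)),('far end',s(672,170),d(193,45))]:
    print(n,a,b)
print('bar S ends z.178',onplane(S,s(720,220),.178),onplane(S,s(670,170),.178))
print('bar D ends',onplane(D,d(177,72),.178),onplane(D,d(195,43),.178))
print('bar tri hub end', tri(ray(S,s(670,172)),ray(D,d(177,72))))
print('bar tri free end', tri(ray(S,s(722,222)),ray(D,d(196,43))))
print('bar mid', tri(ray(S,s(696,196)),ray(D,d(187,57))))
for n,im,c in [('S','pics/scene0.png',S),('D','pics/side0.png',D)]:
    im=cv2.imread(im);h=cv2.cvtColor(im,cv2.COLOR_BGR2HSV)
    m=cv2.inRange(h,(5,110,110),(22,255,255))
    box=(170,255,225,292) if n=='S' else (370,330,425,378)
    mm=np.zeros_like(m);mm[box[1]:box[3],box[0]:box[2]]=m[box[1]:box[3],box[0]:box[2]]
    k,l,st,ce=cv2.connectedComponentsWithStats(mm);i=1+np.argmax(st[1:,4]);print(n,st[i],ce[i],onplane(c,ce[i],.005))
    cts,_=cv2.findContours((l==i).astype(np.uint8),0,2);print(cv2.fitEllipse(cts[0]))
print('pad tri',tri(ray(S,s(100,232)),ray(D,d(384,523))))
# tray rims corners
for n,p in [('A',s(246,325)),('B',s(508,266)),('C',s(293,430))]: print('tray S',n,onplane(S,p,.035))
for n,p in [('D far',d(385,262)),('near',d(360,330)),('in',d(215,232))]: print('tray D',n,onplane(D,p,.035))
for n,p in [('plate front-right',s(478,432)),('plate back',s(710,375))]: print('S',n,onplane(S,p,.003))
for n,p in [('bl',d(75,296)),('br',d(125,220)),('fr',d(237,335))]: print('D',n,onplane(D,p,.003))
```

```text
hub- [ 0.5665 -0.0863  0.13  ]
hub+ [0.5986 0.0582 0.13  ]
near end of bar (370.55555555555554, 271.6666666666667) (330.0, 204.33333333333334)
far end (356.66666666666663, 257.22222222222223) (334.3333333333333, 195.0)
bar S ends z.178 [ 0.6125 -0.1522  0.178 ] [ 0.623  -0.0982  0.178 ]
bar D ends [ 0.6266 -0.0952  0.178 ] [ 0.6145 -0.1531  0.178 ]
bar tri hub end (array([ 0.6257, -0.0969,  0.1761]), [np.float64(0.0013765902883424363), np.float64(0.0013765902883424036)])
bar tri free end (array([ 0.6132, -0.1536,  0.1775]), [np.float64(0.00042697131135777545), np.float64(0.0004269713113575898)])
bar mid (array([ 0.6193, -0.1256,  0.1771]), [np.float64(0.0006588725805221573), np.float64(0.0006588725805220413)])
S [ 170  255   48   37 1083] [191.0379 274.4995] [0.4053 0.2785 0.005 ]
((191.4293212890625, 273.4425048828125), (31.639692306518555, 48.62392807006836), 99.83322143554688)
D [ 377  330   47   48 1286] [400.1858 353.9938] [0.4181 0.2776 0.005 ]
((403.1749572753906, 353.3135986328125), (44.13799285888672, 47.451934814453125), 99.92070007324219)
pad tri (array([0.4223, 0.2755, 0.0008]), [np.float64(0.00044952211110018786), np.float64(0.00044952211110025773)])
tray S A [0.4398 0.078  0.035 ]
tray S B [0.6135 0.0415 0.035 ]
tray S C [ 0.4171 -0.0256  0.035 ]
tray D D far [ 0.4189 -0.0197  0.035 ]
tray D near [0.4432 0.0829 0.035 ]
tray D in [ 0.5799 -0.0439  0.035 ]
S plate front-right [ 0.5255 -0.0544  0.003 ]
S plate back [ 0.6789 -0.0902  0.003 ]
D bl [0.7039 0.0321 0.003 ]
D br [ 0.6721 -0.0948  0.003 ]
D fr [0.5504 0.0669 0.003 ]
```

```bash
cat >> h.py <<'E'
np.set_printoptions(precision=4,suppress=True)
YAW=-0.215; PIV=np.array([0.587,-0.002,0.130])
def SX(): return np.array([np.cos(YAW),np.sin(YAW),0])
def SY(): return np.array([-np.sin(YAW),np.cos(YAW),0])
Z=np.array([0,0,1.])
def axis(q=0.,tilt=np.deg2rad(26)): t=tilt+q; return -np.sin(t)*SX()+np.cos(t)*Z
def rot(z,y):  # tool R from z and y axes
    z=z/np.linalg.norm(z); y=y-z*(y@z); y/=np.linalg.norm(y); return np.column_stack([np.cross(y,z),y,z])
def barrelrot(ang=0.):  # tool along -axis, jaws across the bar, bar turned ccw by ang
    a=axis(); x=np.cross(SY(),a)  # cap x
    return rot(-a,R.from_rotvec(a*ang).apply(x))
def plan(p,Rt,s,N=None,vmax=4.0):
    R0=R.from_rotvec(s['orientation']); w=(R0.inv()*R.from_matrix(Rt)).as_rotvec()
    d=R0.inv().apply(p-s['position'])
    if N is None: N=int(np.ceil(max(np.linalg.norm(w)/0.14,np.linalg.norm(d)*100/vmax,1)))
    M=sum(R.from_rotvec(w*k/N).as_matrix() for k in range(N))
    v=np.linalg.solve(M,d)
    print(f'N={N} linear(cm)={np.round(v*100,3)} twist={np.round(w/N,4)} | tot d cm {np.round(d*100,2)} w {np.round(w,3)} t={s["time"]:.2f}')
E
python3 - <<'E'
from rig import *
from h import *
s=state();c=get_calibration('wrist')
R0=R.from_rotvec(s['orientation'])
print('cam in tool',R0.inv().apply(c['origin']-s['position']),(R0.inv()*R.from_rotvec(c['rotation'])).as_matrix())
plan(PIV+.16*axis(),barrelrot(),s)
E
```

```text
cam in tool [ 0.0755  0.0003 -0.1429] [[ 0.0003 -0.9546 -0.2978]
 [ 1.      0.0004 -0.0002]
 [ 0.0003 -0.2978  0.9546]]
N=15 linear(cm)=[-4.059  0.273 -0.013] twist=[-0.0254 -0.0207  0.09  ] | tot d cm [-47.02 -30.59  -4.28] w [-0.381 -0.311  1.35 ] t=0.15
```

Emit:
servo_tool:
  targets:
    - {"linear":[-4.06,0.27,0],"twist":[-0.0254,-0.0207,0.09]}
    - {"linear":[-4.06,0.27,0],"twist":[-0.0254,-0.0207,0.09]}
    - {"linear":[-4.06,0.27,0],"twist":[-0.0254,-0.0207,0.09]}
    - {"linear":[-4.06,0.27,0],"twist":[-0.0254,-0.0207,0.09]}
    - {"linear":[-4.06,0.27,0],"twist":[-0.0254,-0.0207,0.09]}
    - {"linear":[-4.06,0.27,0],"twist":[-0.0254,-0.0207,0.09]}
    - {"linear":[-4.06,0.27,0],"twist":[-0.0254,-0.0207,0.09]}
    - {"linear":[-4.06,0.27,0],"twist":[-0.0254,-0.0207,0.09]}
    - {"linear":[-4.06,0.27,0],"twist":[-0.0254,-0.0207,0.09]}
    - {"linear":[-4.06,0.27,0],"twist":[-0.0254,-0.0207,0.09]}
    - {"linear":[-4.06,0.27,0],"twist":[-0.0254,-0.0207,0.09]}
    - {"linear":[-4.06,0.27,0],"twist":[-0.0254,-0.0207,0.09]}
    - {"linear":[-4.06,0.27,0],"twist":[-0.0254,-0.0207,0.09]}
    - {"linear":[-4.06,0.27,0],"twist":[-0.0254,-0.0207,0.09]}
    - {"linear":[-4.06,0.27,0],"twist":[-0.0254,-0.0207,0.09]}
    - {"linear":[0,0,0],"twist":[0,0,0]}
  hand: 8.5

```text
time: 1.75
position: [0.5181, 0.0093, 0.2718]
orientation: [2.155, 1.723, 0.4]
wrist_force: [1.2, -0.4, -0.4]
gripper_width: 0.0851
```

Run:
```python
from rig import *
from h import *
s=state();print(s['q'],s['joint_vel']);c=get_calibration('wrist');im=read_camera('wrist');cv2.imwrite('pics/w1.png',im)
plan(PIV+.16*axis(),barrelrot(),s)
print(proj(c,PIV+.094*axis(),True),[proj(c,PIV+.094*axis()+k*SY()*.026,True) for k in(-1,1)])
```

```text
[-0.0021 -0.315   1.7109 -0.0982  1.3014  0.2247] [ 0.0729  0.0278 -0.0224  0.0214  0.0157 -0.0134]
N=1 linear(cm)=[ 0.367  0.046 -0.195] twist=[ 0.0011  0.0018 -0.0067] | tot d cm [ 0.37  0.05 -0.2 ] w [ 0.001  0.002 -0.007] t=1.75
[324.5081 250.4591] [array([324.7957, 290.3326]), array([324.2028, 207.3371])]
```

View pics/w1.png

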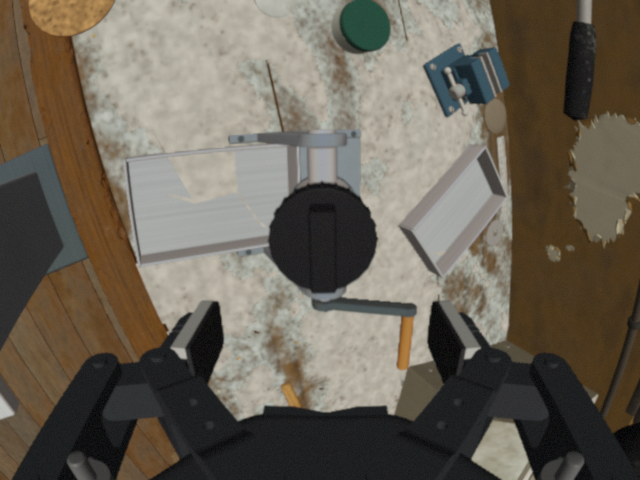

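Run:
```python
from h import *
im=cv2.imread('pics/w1.png')
g=np.clip(im[170:310,255:425].astype(float)*2.2,0,255).astype(np.uint8)
cv2.imwrite('pics/w1z.png',cv2.resize(g,None,fx=4,fy=4,interpolation=cv2.INTER_CUBIC))
```

```text
(no output)
```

View pics/w1z.png

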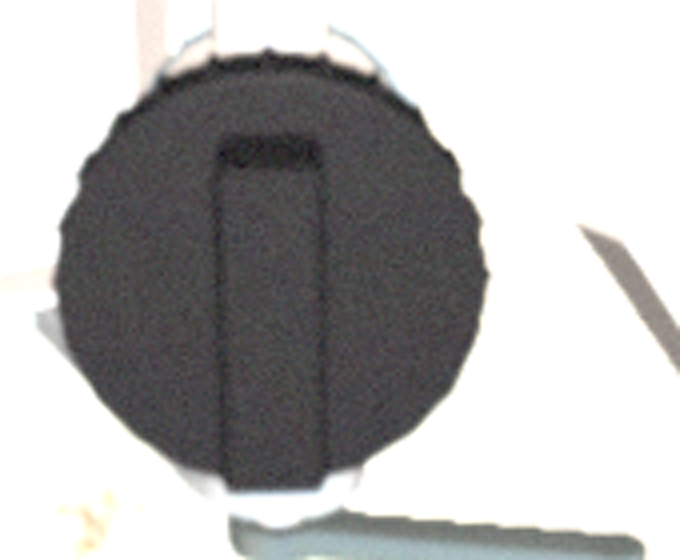

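```bash
sed -i 's/PIV=np.array.*/PIV=np.array([0.5861,-0.0027,0.130])/' h.py
python3 - <<'E'
from rig import *
from h import *
s=state();c=get_calibration('wrist')
plan(PIV+.0725*axis(),barrelrot(),s)
plan(PIV+.0725*axis(),barrelrot(),s,4)
print('crank bar',onplane(c,(405,318),.178,True),onplane(c,(403,369),.178,True), 'pred mid',PIV+.0574*SX()+.0483*Z-.116*SY())
E
```

```text
N=3 linear(cm)=[ 0.032 -0.002  2.843] twist=[ 0.0002 -0.0001 -0.0013] | tot d cm [ 0.1  -0.01  8.53] w [ 0.    -0.    -0.004] t=1.80
N=4 linear(cm)=[ 0.024 -0.001  2.132] twist=[ 0.0001 -0.     -0.0009] | tot d cm [ 0.1  -0.01  8.53] w [ 0.    -0.    -0.004] t=1.80
crank bar [ 0.6217 -0.0996  0.178 ] [ 0.6138 -0.1579  0.178 ] pred mid [ 0.6174 -0.1283  0.1783]
```

Emit:
servo_tool:
  targets:
    - {"linear":[0.02,0,2.5],"twist":[0,0,0]}
    - {"linear":[0.02,0,2.5],"twist":[0,0,0]}
    - {"linear":[0.02,0,1.5],"twist":[0,0,0]}
    - {"linear":[0.02,0,1.2],"twist":[0,0,0]}
    - {"linear":[0.02,0,0.8],"twist":[0,0,-0.004]}
    - {"linear":[0,0,0],"twist":[0,0,0]}
    - {"linear":[0,0,0],"twist":[0,0,0]}
  hand: 8.5

```text
time: 2.5
position: [0.5556, 0.0063, 0.1962]
orientation: [2.146, 1.735, 0.402]
wrist_force: [-0.4, 0.2, 0.7]
gripper_width: 0.0851
```

Run:
```python
from rig import *
from h import *
s=state()
plan(PIV+.0725*axis(),barrelrot(),s)
```

```text
N=1 linear(cm)=[-0.224 -0.048  0.089] twist=[ 0.0011 -0.002   0.0037] | tot d cm [-0.22 -0.05  0.09] w [ 0.001 -0.002  0.004] t=2.50
```

Emit:
servo_tool:
  targets:
    - {"linear":[-0.2,-0.04,0.08],"twist":[0,0,0]}
    - {"linear":[0,0,0],"twist":[0,0,0]}
    - {"linear":[0,0,0],"twist":[0,0,0]}

```text
time: 2.8
position: [0.555, 0.004, 0.1952]
orientation: [2.147, 1.735, 0.402]
wrist_force: [-0.2, -0.8, 0.3]
gripper_width: 0.0848
```

Run:
```python
from rig import *
from h import *
s=state();print(s['joint_vel'])
plan(PIV+.0725*axis(),barrelrot(),s)
```

```text
[ 0.0005  0.0031 -0.0001 -0.0004 -0.0002 -0.0015]
N=1 linear(cm)=[ 0.013 -0.     0.003] twist=[ 0.0013 -0.0018  0.0031] | tot d cm [ 0.01 -0.    0.  ] w [ 0.001 -0.002  0.003] t=2.80
```

Settled. Close on the bar.

Emit:
servo_tool:
  targets:
    - {"linear":[0,0,0],"twist":[0,0,0]}
    - {"linear":[0,0,0],"twist":[0,0,0]}
    - {"linear":[0,0,0],"twist":[0,0,0]}
    - {"linear":[0,0,0],"twist":[0,0,0]}
    - {"linear":[0,0,0],"twist":[0,0,0]}
    - {"linear":[0,0,0],"twist":[0,0,0]}
    - {"linear":[0,0,0],"twist":[0,0,0]}
    - {"linear":[0,0,0],"twist":[0,0,0]}
  hand: 0

```text
time: 3.6
position: [0.5549, 0.0041, 0.1948]
orientation: [2.147, 1.735, 0.401]
wrist_force: [-4.2, -0.1, 2.0]
gripper_width: 0.0146
```

Emit:
servo_tool:
  targets:
    - {"linear":[0,0,0],"twist":[0,0,-0.122]}
    - {"linear":[0,0,0],"twist":[0,0,-0.122]}
    - {"linear":[0,0,0],"twist":[0,0,-0.122]}
    - {"linear":[0,0,0],"twist":[0,0,-0.122]}
    - {"linear":[0,0,0],"twist":[0,0,-0.122]}
    - {"linear":[0,0,0],"twist":[0,0,-0.122]}
    - {"linear":[0,0,0],"twist":[0,0,-0.122]}
    - {"linear":[0,0,0],"twist":[0,0,-0.122]}
    - {"linear":[0,0,0],"twist":[0,0,-0.122]}
    - {"linear":[0,0,0],"twist":[0,0,-0.122]}
    - {"linear":[0,0,0],"twist":[0,0,0]}
    - {"linear":[0,0,0],"twist":[0,0,0]}

```text
time: 4.8
position: [0.5548, 0.0041, 0.1948]
orientation: [0.75, 2.582, 0.044]
wrist_force: [-5.6, 1.3, 4.9]
gripper_width: 0.0149
```

Run:
```python
from rig import *
from h import *
s=state();print(s['q'],s['joint_vel'],s['torque'])
plan(PIV+.0725*axis(),barrelrot(1.22),s)
im=read_camera('wrist');cv2.imwrite('pics/w2.png',im)
```

```text
[-0.0162 -0.1764  1.7489 -0.0944  1.1242 -1.    ] [-0.0004  0.0009  0.0006 -0.0006  0.0015  0.0073] [0.1208 0.8074 0.0878]
N=1 linear(cm)=[-0.03   0.016 -0.025] twist=[ 0.0017 -0.0003 -0.0001] | tot d cm [-0.03  0.02 -0.02] w [ 0.002 -0.    -0.   ] t=4.80
```

View pics/w2.png

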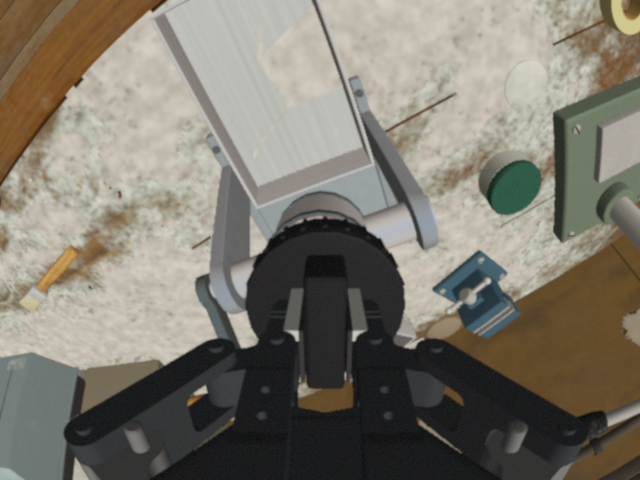

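Emit:
servo_tool:
  targets:
    - {"linear":[0,0,-0.5],"twist":[0,0,0]}
    - {"linear":[0,0,-0.7],"twist":[0,0,0]}
    - {"linear":[0,0,-1],"twist":[0,0,0]}
    - {"linear":[0,0,-1.5],"twist":[0,0,0]}
    - {"linear":[0,0,-2],"twist":[0,0,0]}
    - {"linear":[0,0,0],"twist":[0,0,0]}

```text
time: 5.45
position: [0.5311, 0.0095, 0.2498]
orientation: [0.745, 2.576, 0.046]
wrist_force: [0.9, -0.1, 0.4]
gripper_width: 0.015
```

Run:
```python
from rig import *
from h import *
s=state();print(s['q'],s['wrist_force'])
im=read_camera('wrist');cv2.imwrite('pics/w3.png',im)
S=get_calibration('scene');D=get_calibration('side')
pad=(onplane(S,(196.5,274.5),.005)+onplane(D,(398.5,354.3),.005))/2; print(pad)
# tool down at pad keeping yaw of jaw about the minimal rotation
R0=R.from_rotvec(s['orientation']).as_matrix(); z=R0[:,2]
from numpy import *
ax=cross(z,[0,0,-1]);Rm=R.from_rotvec(ax/linalg.norm(ax)*arcsin(linalg.norm(ax))).as_matrix()@R0
print('y tool',Rm[:,1], arctan2(Rm[1,1],Rm[0,1]))
```

```text
[-0.0041 -0.2768  1.7252 -0.0954  1.2425 -1.002 ] [ 0.9491 -0.1384  0.4301]
[0.4195 0.275  0.005 ]
y tool [ 0.5336  0.8458 -0.    ] 1.0079890653411092
```

View pics/w3.png

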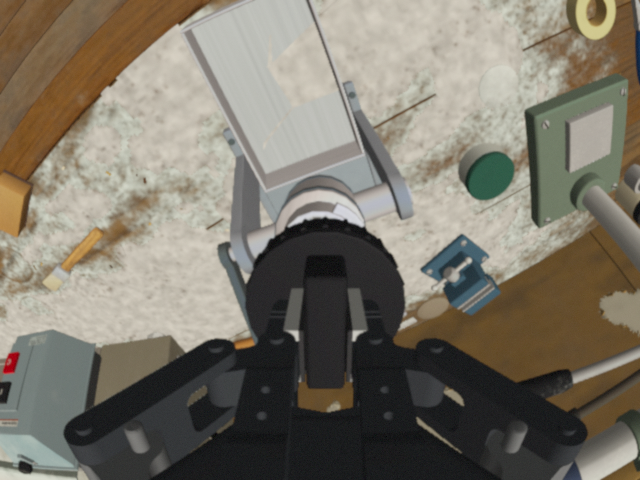

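```bash
cat >> h.py <<'E'
PAD=np.array([0.420,0.276,0.0]); PR=rot(-Z,np.array([0.534,0.846,0]))
E
python3 - <<'E'
from rig import *
from h import *
s=state()
plan(PAD+Z*.12,PR,s,10)
E
```

```text
N=10 linear(cm)=[2.627 1.565 0.837] twist=[0.0158 0.043  0.    ] | tot d cm [27.32 15.27  4.22] w [0.158 0.43  0.   ] t=5.50
```

Emit:
servo_tool:
  targets:
    - {"linear":[2.63,1.565,0.84],"twist":[0.0158,0.043,0]}
    - {"linear":[2.63,1.565,0.84],"twist":[0.0158,0.043,0]}
    - {"linear":[2.63,1.565,0.84],"twist":[0.0158,0.043,0]}
    - {"linear":[2.63,1.565,0.84],"twist":[0.0158,0.043,0]}
    - {"linear":[2.63,1.565,0.84],"twist":[0.0158,0.043,0]}
    - {"linear":[2.63,1.565,0.84],"twist":[0.0158,0.043,0]}
    - {"linear":[2.63,1.565,0.84],"twist":[0.0158,0.043,0]}
    - {"linear":[2.63,1.565,0.84],"twist":[0.0158,0.043,0]}
    - {"linear":[2.63,1.565,0.84],"twist":[0.0158,0.043,0]}
    - {"linear":[2.63,1.565,0.84],"twist":[0.0158,0.043,0]}
    - {"linear":[0,0,0],"twist":[0,0,0]}
    - {"linear":[0,0,0],"twist":[0,0,0]}

```text
time: 6.7
position: [0.4186, 0.2758, 0.1169]
orientation: [-0.869, -3.014, 0.004]
wrist_force: [0.3, 0.0, -0.5]
gripper_width: 0.0151
```

Run:
```python
from rig import *
from h import *
s=state();c=get_calibration('wrist');print(s['q'],s['joint_vel'])
im=read_camera('wrist');cv2.imwrite('pics/w4.png',im);
im=read_camera('side');crop(im,330,280,450,400,5,'pics/d4.png')
plan(PAD+Z*.12,PR,s)
plan(PAD+Z*.0312,PR,s,6)
print(proj(c,PAD+Z*.005,True))
```

```text
[ 0.5082  0.0571  1.6265  0.0014  1.4627 -0.5011] [-0.0218 -0.0238 -0.0025 -0.0042  0.0014 -0.0034]
N=1 linear(cm)=[-0.113  0.09  -0.306] twist=[-0.0034 -0.0035  0.0014] | tot d cm [-0.11  0.09 -0.31] w [-0.003 -0.003  0.001] t=6.70
N=6 linear(cm)=[-0.022  0.018  1.429] twist=[-0.0006 -0.0006  0.0002] | tot d cm [-0.14  0.12  8.57] w [-0.003 -0.003  0.001] t=6.70
[326.3932 234.236 ]
```

View pics/w4.png

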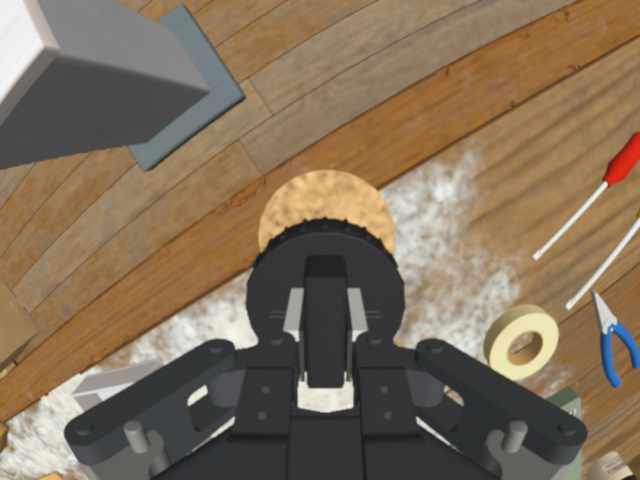

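View pics/d4.png

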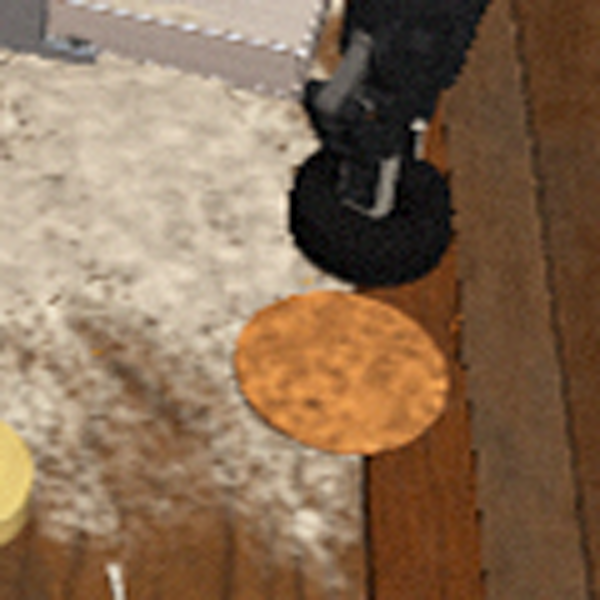

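Emit:
servo_tool:
  targets:
    - {"linear":[-0.15,0.1,2],"twist":[-0.003,-0.003,0]}
    - {"linear":[0,0,2],"twist":[0,0,0]}
    - {"linear":[0,0,2],"twist":[0,0,0]}
    - {"linear":[0,0,1.4],"twist":[0,0,0]}
    - {"linear":[0,0,0.6],"twist":[0,0,0]}
    - {"linear":[0,0,0.4],"twist":[0,0,0]}
    - {"linear":[0,0,0],"twist":[0,0,0]}
    - {"linear":[0,0,0],"twist":[0,0,0]}

```text
time: 7.6
position: [0.421, 0.2764, 0.0349]
orientation: [0.871, 3.017, 0.004]
wrist_force: [0.4, -0.8, -1.3]
gripper_width: 0.0147
```

Run:
```python
from rig import *
from h import *
s=state();print(s['wrist_force'],s['joint_vel'])
plan(PAD+Z*.0305,PR,s)
```

```text
[ 0.401  -0.7638 -1.3344] [ 0.0032 -0.0014 -0.0018  0.0012 -0.0005 -0.0006]
N=1 linear(cm)=[ 0.067 -0.085  0.441] twist=[0.0024 0.0003 0.0008] | tot d cm [ 0.07 -0.09  0.44] w [0.002 0.    0.001] t=7.60
```

Emit:
servo_tool:
  targets:
    - {"linear":[0,0,0.2],"twist":[0.002,0,0]}
    - {"linear":[0,0,0.15],"twist":[0,0,0]}
    - {"linear":[0,0,0],"twist":[0,0,0]}

```text
time: 7.9
position: [0.4204, 0.2761, 0.0305]
orientation: [-0.871, -3.018, 0.001]
wrist_force: [0.7, 0.2, 0.3]
gripper_width: 0.015
```

Emit:
servo_tool:
  targets:
    - {"linear":[0,0,0.1],"twist":[0,0,0]}
    - {"linear":[0,0,0],"twist":[0,0,0]}
    - {"linear":[0,0,0],"twist":[0,0,0]}

```text
time: 8.2
position: [0.4206, 0.2762, 0.0296]
orientation: [-0.871, -3.018, 0.001]
wrist_force: [0.1, -0.6, -0.2]
gripper_width: 0.0148
```

Emit:
servo_tool:
  targets:
    - {"linear":[0,0,0.1],"twist":[0,0,0]}
    - {"linear":[0,0,0],"twist":[0,0,0]}
    - {"linear":[0,0,0],"twist":[0,0,0]}

```text
time: 8.5
position: [0.4206, 0.2762, 0.0295]
orientation: [-0.871, -3.018, 0.001]
wrist_force: [-3.6, -2.0, 8.5]
gripper_width: 0.0146
```

Run:
```python
from rig import *
from h import *
s=state();print(s['wrist_force'],s['position'])
im=read_camera('scene');crop(im,160,220,270,310,6,'pics/s5.png')
```

```text
[-3.6484 -1.9604  8.5166] [0.4206 0.2762 0.0295]
```

View pics/s5.png

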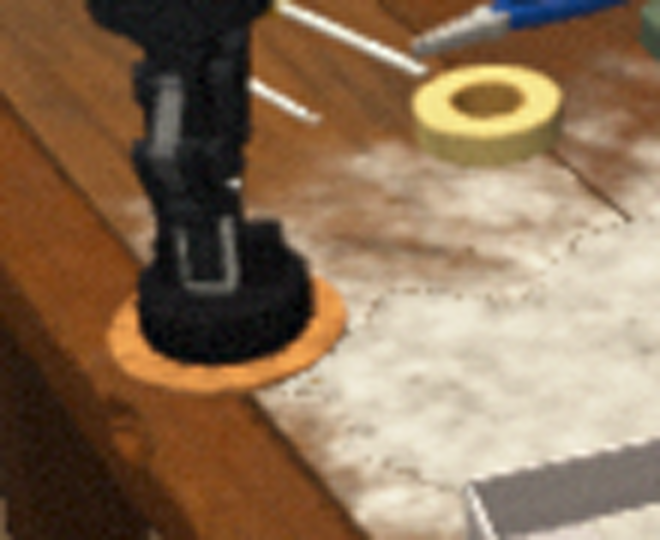

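Emit:
servo_tool:
  targets:
    - {"linear":[0,0,0],"twist":[0,0,0]}
    - {"linear":[0,0,0],"twist":[0,0,0]}
    - {"linear":[0,0,0],"twist":[0,0,0]}
    - {"linear":[0,0,0],"twist":[0,0,0]}
    - {"linear":[0,0,-1],"twist":[0,0,0]}
    - {"linear":[0,0,-3],"twist":[0,0,0]}
    - {"linear":[0,0,-4],"twist":[0,0,0]}
    - {"linear":[0,0,-4],"twist":[0,0,0]}
    - {"linear":[0,0,-4],"twist":[0,0,0]}
    - {"linear":[0,0,0],"twist":[0,0,0]}
  hand: 5

```text
time: 9.55
position: [0.4229, 0.2775, 0.1961]
orientation: [0.869, 3.011, 0.012]
wrist_force: [-0.1, 0.1, 0.3]
gripper_width: 0.0502
```

Run:
```python
from rig import *
from h import *
s=state();c=get_calibration('wrist');print(s['wrist_force'],s['position'])
im=read_camera('wrist');cv2.imwrite('pics/w6.png',im)
np.save('c6.npy',c,allow_pickle=True)
bar=PIV+.0574*SX()+.0483*Z-.116*SY()
Rc=rot(-Z,SX())
plan(bar+Z*.10,Rc,s)
print(bar)
```

```text
[-0.0832  0.0536  0.3057] [0.4229 0.2775 0.1961]
N=12 linear(cm)=[-3.993  0.002 -0.677] twist=[ 0.001  -0.0001  0.102 ] | tot d cm [-38.14 -23.88  -8.25] w [ 0.012 -0.001  1.224] t=9.55
[ 0.6174 -0.1283  0.1783]
```

View pics/w6.png

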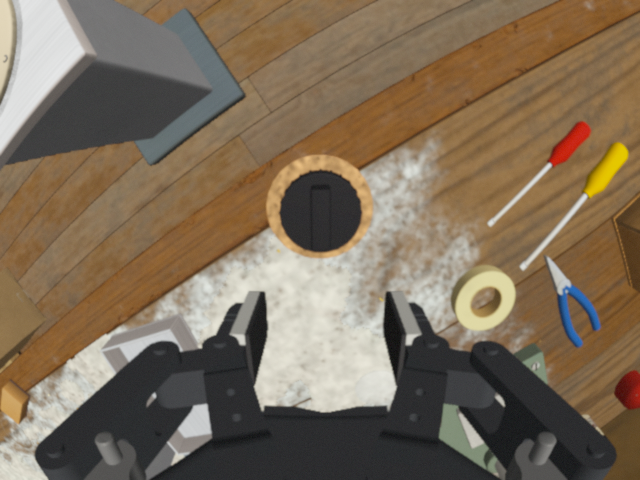

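Run:
```python
from rig import *
from h import *
S=get_calibration('scene');D=get_calibration('side')
print(onplane(D,(290,322),.02),onplane(D,(265,382),.02),onplane(D,(190,370),.02)) # base corners
print(onplane(S,(348,235),.02),onplane(S,(270,228),.02))
# head tip: handle knob S (357,178) D (211,242)? ; head cylinder dark end S(365,144) D(262,178)
print(tri(ray(S,(362,143)),ray(D,(265,172))))
print(tri(ray(S,(357,178)),ray(D,(212,243))))
print(tri(ray(S,(300,135)),ray(D,(220,245))))
```

```text
[0.6881 0.2227 0.02  ] [0.7128 0.4124 0.02  ] [0.8824 0.4018 0.02  ]
[0.8604 0.2058 0.02  ] [0.6899 0.3667 0.02  ]
(array([0.7683, 0.072 , 0.347 ]), [np.float64(0.0018669893884302815), np.float64(0.001866989388430041)])
(array([0.871 , 0.1891, 0.2076]), [np.float64(0.008274413358008784), np.float64(0.008274413358008834)])
(array([0.7939, 0.3415, 0.3063]), [np.float64(0.01833932569342573), np.float64(0.018339325693425577)])
```

Emit:
servo_tool:
  targets:
    - {"linear":[-4,0,-0.68],"twist":[0.001,0,0.102]}
    - {"linear":[-4,0,-0.68],"twist":[0.001,0,0.102]}
    - {"linear":[-4,0,-0.68],"twist":[0.001,0,0.102]}
    - {"linear":[-4,0,-0.68],"twist":[0.001,0,0.102]}
    - {"linear":[-4,0,-0.68],"twist":[0.001,0,0.102]}
    - {"linear":[-4,0,-0.68],"twist":[0.001,0,0.102]}
    - {"linear":[-4,0,-0.68],"twist":[0.001,0,0.102]}
    - {"linear":[-4,0,-0.68],"twist":[0.001,0,0.102]}
    - {"linear":[-4,0,-0.68],"twist":[0.001,0,0.102]}
    - {"linear":[-4,0,-0.68],"twist":[0.001,0,0.102]}
    - {"linear":[-4,0,-0.68],"twist":[0.001,0,0.102]}
    - {"linear":[-4,0,-0.68],"twist":[0.001,0,0.102]}
    - {"linear":[0,0,0],"twist":[0,0,0]}
    - {"linear":[0,0,0],"twist":[0,0,0]}
    - {"linear":[0,0,0],"twist":[0,0,0]}
  hand: 5

```text
time: 11.1
position: [0.616, -0.1289, 0.2701]
orientation: [-2.442, -1.969, 0.02]
wrist_force: [-0.8, -0.2, -0.3]
gripper_width: 0.0503
```

Run:
```python
from rig import *
from h import *
s=state();c=get_calibration('wrist');print(s['wrist_force'],s['position'],s['q'])
im=read_camera('wrist');cv2.imwrite('pics/w7.png',im)
h=cv2.cvtColor(im,cv2.COLOR_BGR2HSV);m=cv2.inRange(h,(8,150,120),(20,255,255));m[:200]=0
k,l,st,ce=cv2.connectedComponentsWithStats(m)
for i in range(1,k):
    if st[i,4]>150: print(st[i],ce[i],onplane(c,ce[i],.178,True))
bar=PIV+.0574*SX()+.0483*Z-.116*SY()
plan(bar+Z*.10,rot(-Z,SX()),s)
print(proj(c,bar,True))
```

```text
[-0.7938 -0.1617 -0.2782] [ 0.616  -0.1289  0.2701] [-0.2616  0.3598  0.973  -0.0075  1.8201 -0.0498]
[ 320  200   15   81 1109] [326.8936 238.5834] [ 0.6171 -0.1275  0.178 ]
[285 319  22  58 276] [295.442  353.5942] [ 0.5741 -0.2131  0.178 ]
N=1 linear(cm)=[ 0.082  0.115 -0.821] twist=[-0.0117  0.0067  0.0013] | tot d cm [ 0.08  0.11 -0.82] w [-0.012  0.007  0.001] t=11.10
[327.6477 239.6507]
```

View pics/w7.png

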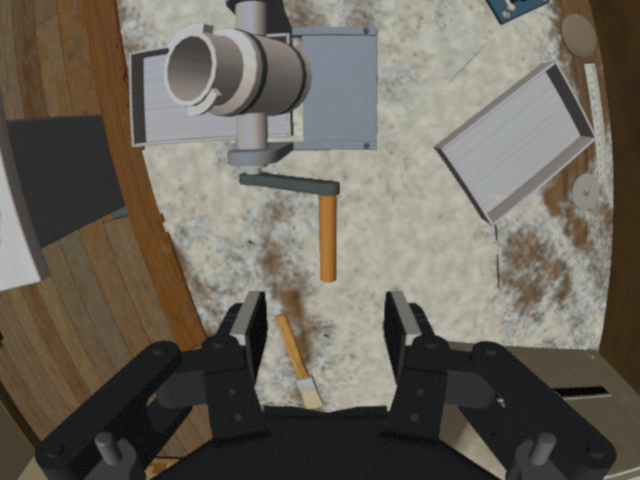

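Emit:
servo_tool:
  targets:
    - {"linear":[0.08,0.1,2],"twist":[-0.0117,0.0067,0]}
    - {"linear":[0,0,2.5],"twist":[0,0,0]}
    - {"linear":[0,0,2.5],"twist":[0,0,0]}
    - {"linear":[0,0,2],"twist":[0,0,0]}
    - {"linear":[0,0,1.6],"twist":[0,0,0]}
    - {"linear":[0,0,0],"twist":[0,0,0]}
    - {"linear":[0,0,0],"twist":[0,0,0]}
  hand: 4

```text
time: 11.85
position: [0.6173, -0.1286, 0.1654]
orientation: [2.445, 1.971, 0.001]
wrist_force: [-0.1, -0.3, 0.4]
gripper_width: 0.0399
```

Run:
```python
from rig import *
from h import *
s=state();print(s['wrist_force'],s['position'],s['q'])
bar=PIV+.0574*SX()+.0483*Z-.116*SY()
plan(bar-Z*.014,rot(-Z,SX()),s)
```

```text
[-0.0628 -0.264   0.4421] [ 0.6173 -0.1286  0.1654] [-0.2638  0.3755  1.1605 -0.0002  1.604  -0.0499]
N=1 linear(cm)=[0.03  0.006 0.112] twist=[0.0016 0.0003 0.0011] | tot d cm [0.03 0.01 0.11] w [0.002 0.    0.001] t=11.85
```

Run:
```python
import numpy as np
th=0.70+np.linspace(0,2.08,17)
y=7.5*np.cos(th);z=-7.5*np.sin(th)
for a,b in zip(np.diff(y),np.diff(z)): print('%.2f %.2f'%(a,b))
```

```text
-0.67 -0.70
-0.76 -0.61
-0.83 -0.51
-0.89 -0.39
-0.93 -0.27
-0.96 -0.15
-0.97 -0.03
-0.97 0.10
-0.95 0.23
-0.91 0.35
-0.86 0.46
-0.79 0.57
-0.71 0.67
-0.62 0.75
-0.51 0.83
-0.40 0.89
```

Emit:
servo_tool:
  targets:
    - {"linear":[0,0,0.1],"twist":[0,0,0]}
    - {"linear":[0,0,0],"twist":[0,0,0]}
    - {"linear":[0,0,0],"twist":[0,0,0]}
    - {"linear":[0,0,0],"twist":[0,0,0]}
    - {"linear":[0,0,0],"twist":[0,0,0]}
  hand: 0

```text
time: 12.35
position: [0.6167, -0.1291, 0.1655]
orientation: [2.446, 1.97, 0.001]
wrist_force: [-5.8, 2.4, 3.8]
gripper_width: 0.0096
```

Emit:
servo_tool:
  targets:
    - {"linear":[0,-0.67,-0.7],"twist":[0,0,0]}
    - {"linear":[0,-0.76,-0.61],"twist":[0,0,0]}
    - {"linear":[0,-0.83,-0.51],"twist":[0,0,0]}
    - {"linear":[0,-0.89,-0.39],"twist":[0,0,0]}
    - {"linear":[0,-0.93,-0.27],"twist":[0,0,0]}
    - {"linear":[0,-0.96,-0.15],"twist":[0,0,0]}

```text
time: 12.95
position: [0.5714, -0.1197, 0.1949]
orientation: [2.437, 1.961, 0.015]
wrist_force: [13.8, -4.3, 4.1]
gripper_width: 0.0097
```

Emit:
servo_tool:
  targets:
    - {"linear":[0,-0.97,-0.03],"twist":[0,0,0]}
    - {"linear":[0,-0.97,0.1],"twist":[0,0,0]}
    - {"linear":[0,-0.95,0.23],"twist":[0,0,0]}
    - {"linear":[0,-0.91,0.35],"twist":[0,0,0]}
    - {"linear":[0,-0.86,0.46],"twist":[0,0,0]}
    - {"linear":[0,-0.79,0.57],"twist":[0,0,0]}
    - {"linear":[0,-0.71,0.67],"twist":[0,0,0]}
    - {"linear":[0,-0.62,0.75],"twist":[0,0,0]}
    - {"linear":[0,-0.51,0.83],"twist":[0,0,0]}
    - {"linear":[0,-0.4,0.89],"twist":[0,0,0]}
    - {"linear":[0,0,0],"twist":[0,0,0]}
    - {"linear":[0,0,0],"twist":[0,0,0]}
    - {"linear":[0,0,0],"twist":[0,0,0]}
    - {"linear":[0,0,0],"twist":[0,0,0]}

```text
time: 14.35
position: [0.4924, -0.1031, 0.1438]
orientation: [2.445, 1.967, -0.001]
wrist_force: [-7.7, -2.8, 6.5]
gripper_width: 0.0095
```

Run:
```python
from rig import *
from h import *
s=state();print(s['wrist_force'],s['position'],s['q'])
p=s['position']-PIV; print('stand frame',p@SX(),p@SY(),p[2]+.014, 'theta',np.arctan2(p[2]+.013,p@SX())-.7)
im=read_camera('wrist');cv2.imwrite('pics/w8.png',im)
im=read_camera('scene');crop(im,200,210,400,350,4,'pics/s8.png')
im=read_camera('side');crop(im,270,180,430,300,5,'pics/d8.png')
```

```text
[-7.7025 -2.7747  6.5382] [ 0.4924 -0.1031  0.1438] [-0.2786  0.0339  1.595  -0.0023  1.5103 -0.0627]
stand frame -0.07009599325756902 -0.118098921716797 0.027838454707081225 theta 2.0759301964280663
```

View pics/w8.png

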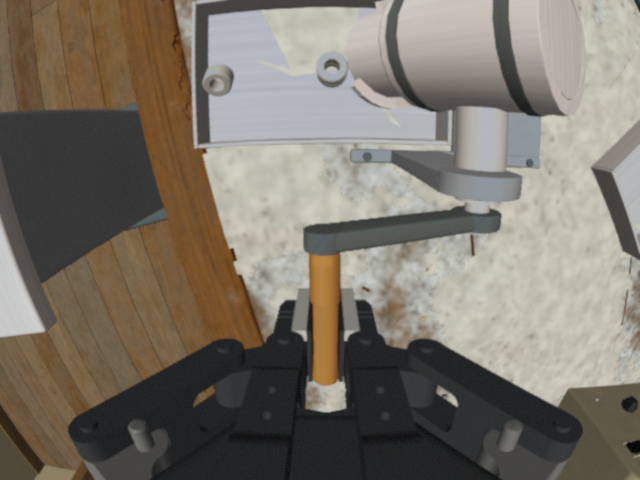

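View pics/d8.png

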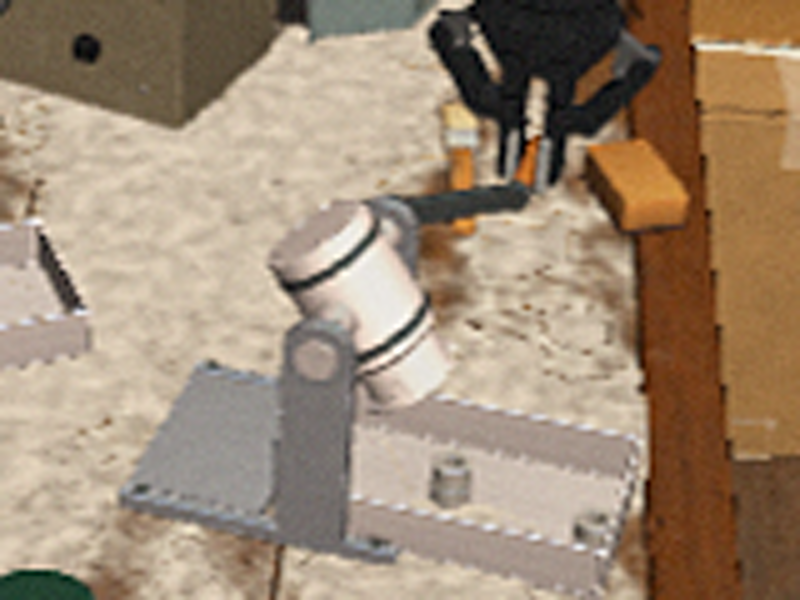

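View pics/s8.png

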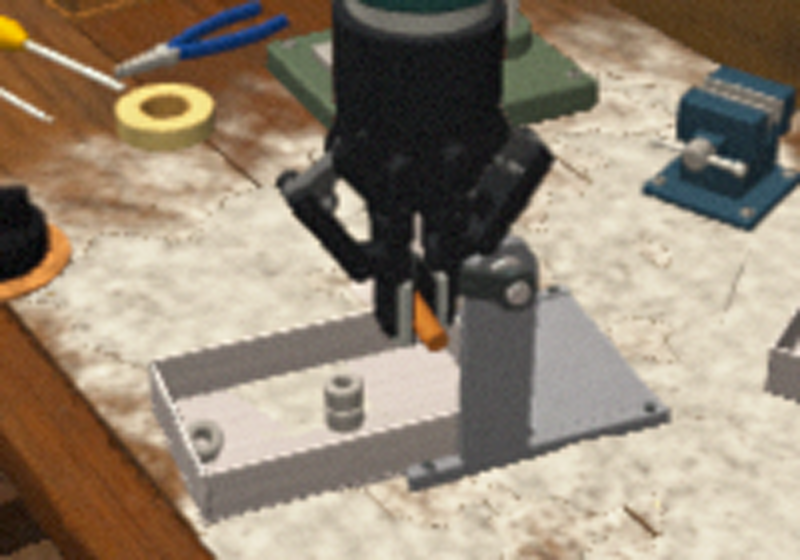

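Run:
```python
from rig import *
from h import *
im=read_camera('scene');crop(im,235,280,325,345,8,'pics/s9.png')
im=read_camera('wrist');crop(im,190,0,390,150,4,'pics/w9.png')
import numpy as np
th=0.70+np.linspace(2.075,0.02,17)
y=7.5*np.cos(th);z=-7.5*np.sin(th)
for a,b in zip(np.diff(y),np.diff(z)): print('%.2f %.2f'%(a,b))
```

```text
0.40 -0.87
0.51 -0.82
0.61 -0.74
0.70 -0.66
0.78 -0.56
0.85 -0.46
0.90 -0.35
0.93 -0.23
0.96 -0.11
0.96 0.02
0.95 0.14
0.93 0.26
0.89 0.38
0.83 0.49
0.76 0.59
0.68 0.68
```

View pics/s9.png

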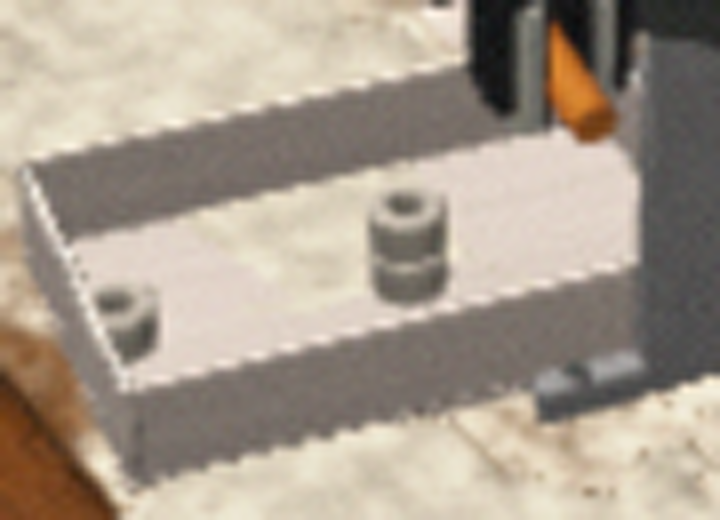

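View pics/w9.png

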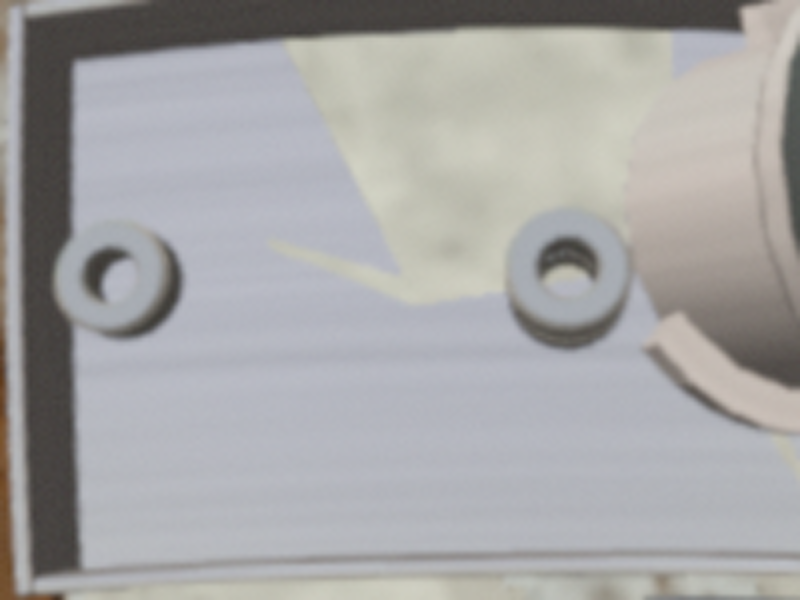

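Emit:
servo_tool:
  targets:
    - {"linear":[0,0.4,-0.87],"twist":[0,0,0]}
    - {"linear":[0,0.51,-0.82],"twist":[0,0,0]}
    - {"linear":[0,0.61,-0.74],"twist":[0,0,0]}
    - {"linear":[0,0.7,-0.66],"twist":[0,0,0]}
    - {"linear":[0,0.78,-0.56],"twist":[0,0,0]}
    - {"linear":[0,0.85,-0.46],"twist":[0,0,0]}
    - {"linear":[0,0.9,-0.35],"twist":[0,0,0]}
    - {"linear":[0,0.93,-0.23],"twist":[0,0,0]}
    - {"linear":[0,0.96,-0.11],"twist":[0,0,0]}
    - {"linear":[0,0.96,0.02],"twist":[0,0,0]}
    - {"linear":[0,0.95,0.14],"twist":[0,0,0]}
    - {"linear":[0,0.93,0.26],"twist":[0,0,0]}
    - {"linear":[0,0.89,0.38],"twist":[0,0,0]}
    - {"linear":[0,0.83,0.49],"twist":[0,0,0]}
    - {"linear":[0,0.76,0.59],"twist":[0,0,0]}
    - {"linear":[0,0.68,0.68],"twist":[0,0,0]}
    - {"linear":[0,0,0],"twist":[0,0,0]}
    - {"linear":[0,0,0],"twist":[0,0,0]}
    - {"linear":[0,0,0],"twist":[0,0,0]}

```text
time: 16.5
position: [0.6165, -0.1289, 0.1654]
orientation: [2.445, 1.969, 0.003]
wrist_force: [-0.3, 2.5, 4.0]
gripper_width: 0.0093
```

Run:
```python
from rig import *
from h import *
s=state();print(s['wrist_force'],s['position'],s['q'])
p=s['position']-PIV; print('stand frame',p@SX(),p@SY(),p[2]+.013, 'q',np.arctan2(p[2]+.013,p@SX())-.7)
```

```text
[-0.2923  2.5269  3.9671] [ 0.6165 -0.1289  0.1654] [-0.2649  0.3725  1.1643  0.0002  1.602  -0.0499]
stand frame 0.05660578447981456 -0.11683671952134592 0.04840229215458998 q 0.007434025206205286
```

Emit:
servo_tool:
  targets:
    - {"linear":[0,0.1,0.12],"twist":[0,0,0]}
    - {"linear":[0,0.1,0.12],"twist":[0,0,0]}
    - {"linear":[0,0,0],"twist":[0,0,0]}

```text
time: 16.8
position: [0.6167, -0.129, 0.1652]
orientation: [-2.446, -1.97, 0.001]
wrist_force: [-16.2, 7.4, 16.9]
gripper_width: 0.0095
```

Emit:
servo_tool:
  targets:
    - {"linear":[0,-0.1,-0.12],"twist":[0,0,0]}
    - {"linear":[0,0,0],"twist":[0,0,0]}
    - {"linear":[0,0,0],"twist":[0,0,0]}
    - {"linear":[0,0,0],"twist":[0,0,0]}
    - {"linear":[0,0,-2],"twist":[0,0,0]}
    - {"linear":[0,0,-3],"twist":[0,0,0]}
    - {"linear":[0,0,-3],"twist":[0,0,0]}
    - {"linear":[0,0,-3],"twist":[0,0,0]}
    - {"linear":[0,0,0],"twist":[0,0,0]}
    - {"linear":[0,0,0],"twist":[0,0,0]}
  hand: 4.5

```text
time: 17.8
position: [0.6174, -0.1296, 0.2736]
orientation: [2.446, 1.968, 0.002]
wrist_force: [0.7, 0.0, -1.2]
gripper_width: 0.0453
```

Run:
```python
from rig import *
from h import *
s=state();c=get_calibration('wrist');print(s['wrist_force'],s['position'],s['joint_vel'])
im=read_camera('wrist');cv2.imwrite('pics/w10.png',im)
crop(im,130,0,400,200,2.9,'pics/w10z.png')
im=read_camera('side');crop(im,290,200,410,300,6,'pics/d10.png')
plan(np.array([.4206,.2762,.15]),PR,s,12)
rim=[PIV+.065*axis()+.0245*(np.cos(t)*SY()+np.sin(t)*np.cross(SY(),axis())) for t in (0,1.571,3.1416,-1.571)]
print('rim centre pred',proj(c,PIV+.065*axis(),True),[proj(c,r,True) for r in rim])
```

```text
[ 0.6502  0.0002 -1.1893] [ 0.6174 -0.1296  0.2736] [-0.0003  0.0225  0.0447 -0.0008 -0.001   0.002 ]
N=12 linear(cm)=[ 3.979 -0.426  1.027] twist=[ 0.0002  0.0002 -0.1019] | tot d cm [ 35.44 -27.93  12.26] w [ 0.002  0.002 -1.223] t=17.80
rim centre pred [186.366   66.7842] [array([186.9063,  30.3298]), array([214.5789,  60.7428]), array([186.7329, 104.4081]), array([162.0014,  72.6403])]
```

View pics/w10z.png

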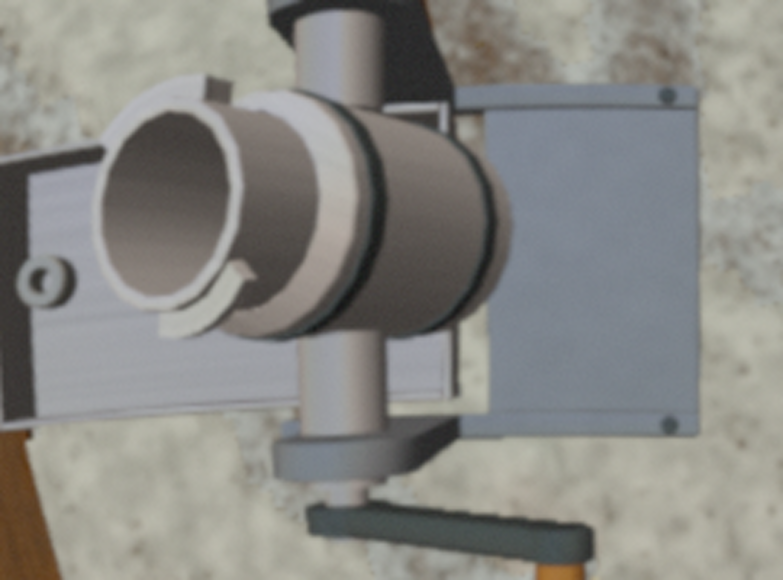

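View pics/d10.png

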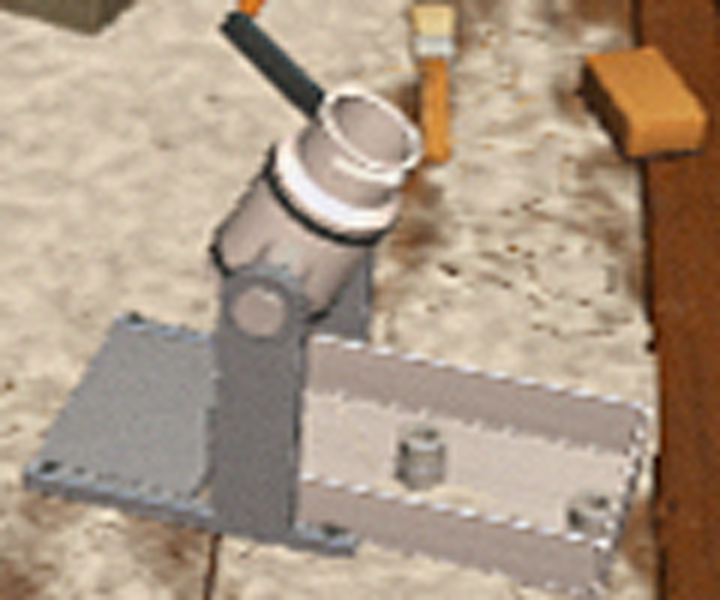

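Emit:
servo_tool:
  targets:
    - {"linear":[3.98,-0.43,0],"twist":[0,0,-0.102]}
    - {"linear":[3.98,-0.43,0],"twist":[0,0,-0.102]}
    - {"linear":[3.98,-0.43,0],"twist":[0,0,-0.102]}
    - {"linear":[3.98,-0.43,0.3],"twist":[0,0,-0.102]}
    - {"linear":[3.98,-0.43,1],"twist":[0,0,-0.102]}
    - {"linear":[3.98,-0.43,1],"twist":[0,0,-0.102]}
    - {"linear":[3.98,-0.43,1.5],"twist":[0,0,-0.102]}
    - {"linear":[3.98,-0.43,1.5],"twist":[0,0,-0.102]}
    - {"linear":[3.98,-0.43,1.5],"twist":[0,0,-0.102]}
    - {"linear":[3.98,-0.43,1.5],"twist":[0,0,-0.102]}
    - {"linear":[3.98,-0.43,2],"twist":[0,0,-0.102]}
    - {"linear":[3.98,-0.43,2],"twist":[0,0,-0.102]}
    - {"linear":[0,0,0],"twist":[0,0,0]}
    - {"linear":[0,0,0],"twist":[0,0,0]}
    - {"linear":[0,0,0],"twist":[0,0,0]}
  hand: 5

```text
time: 19.4
position: [0.4206, 0.2757, 0.1501]
orientation: [0.873, 3.015, -0.0]
wrist_force: [0.4, -1.1, -0.1]
gripper_width: 0.0501
```

Run:
```python
from rig import *
from h import *
s=state();print(s['wrist_force'],s['position'],s['joint_vel'])
PR2=R.from_rotvec([-0.871,-3.018,0.001]).as_matrix()
plan(np.array([.4206,.2762,.0300]),PR2,s,1)
im=read_camera('wrist');cv2.imwrite('pics/w11.png',im)
```

```text
[ 0.4357 -1.1357 -0.0686] [0.4206 0.2757 0.1501] [-0.0111  0.0017 -0.0147  0.0025  0.0021 -0.0001]
N=1 linear(cm)=[ 0.052  0.033 12.005] twist=[ 0.0013  0.0026 -0.0018] | tot d cm [ 0.05  0.03 12.  ] w [ 0.001  0.003 -0.002] t=19.40
```

View pics/w11.png

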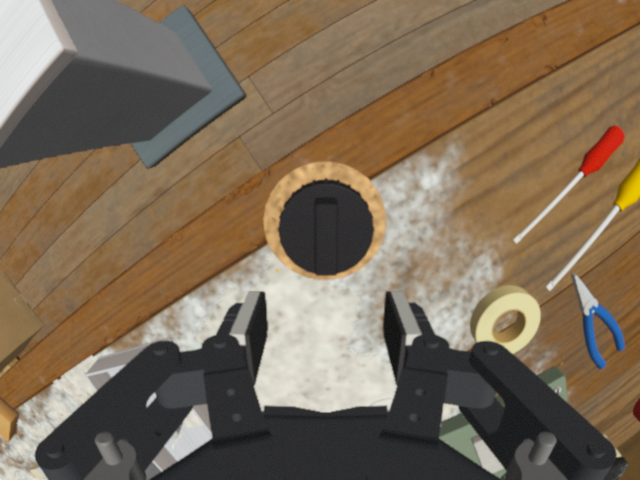

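Emit:
servo_tool:
  targets:
    - {"linear":[0.04,0.03,3],"twist":[0.001,0.002,-0.002]}
    - {"linear":[0,0,3],"twist":[0,0,0]}
    - {"linear":[0,0,2.5],"twist":[0,0,0]}
    - {"linear":[0,0,2],"twist":[0,0,0]}
    - {"linear":[0,0,1.5],"twist":[0,0,0]}
    - {"linear":[0,0,0],"twist":[0,0,0]}
    - {"linear":[0,0,0],"twist":[0,0,0]}
    - {"linear":[0,0,0],"twist":[0,0,0]}

```text
time: 20.25
position: [0.4208, 0.2767, 0.0312]
orientation: [0.869, 3.018, 0.001]
wrist_force: [-0.6, 0.3, -0.1]
gripper_width: 0.05
```

Run:
```python
from rig import *
from h import *
s=state();print(s['wrist_force'],s['position'],s['joint_vel'])
PR2=R.from_rotvec([-0.871,-3.018,0.001]).as_matrix()
plan(np.array([.4206,.2762,.0296]),PR2,s,1)
```

```text
[-0.5712  0.3376 -0.0947] [0.4208 0.2767 0.0312] [ 0.0053 -0.0056  0.0039  0.0004 -0.0047 -0.0004]
N=1 linear(cm)=[-0.011 -0.046  0.156] twist=[0.002  0.0012 0.0009] | tot d cm [-0.01 -0.05  0.16] w [0.002 0.001 0.001] t=20.25
```

Emit:
servo_tool:
  targets:
    - {"linear":[0,-0.04,0.15],"twist":[0.001,0.001,0]}
    - {"linear":[0,0,0],"twist":[0,0,0]}
    - {"linear":[0,0,0],"twist":[0,0,0]}

```text
time: 20.55
position: [0.4195, 0.2762, 0.0286]
orientation: [-0.868, -3.018, 0.002]
wrist_force: [-0.4, -0.9, -1.1]
gripper_width: 0.0498
```

Emit:
servo_tool:
  targets:
    - {"linear":[0,0,0],"twist":[0,0,0]}
    - {"linear":[0,0,0],"twist":[0,0,0]}
    - {"linear":[0,0,0],"twist":[0,0,0]}
    - {"linear":[0,0,0],"twist":[0,0,0]}
    - {"linear":[0,0,0],"twist":[0,0,0]}
    - {"linear":[0,0,0],"twist":[0,0,0]}
  hand: 0

```text
time: 21.15
position: [0.4196, 0.2762, 0.0285]
orientation: [-0.868, -3.018, 0.002]
wrist_force: [-0.6, -0.4, 3.1]
gripper_width: 0.0151
```

Emit:
servo_tool:
  targets:
    - {"linear":[0,0,-1],"twist":[0,0,0]}
    - {"linear":[0,0,-2],"twist":[0,0,0]}
    - {"linear":[0,0,-3],"twist":[0,0,0]}
    - {"linear":[0,0,-3],"twist":[0,0,0]}
    - {"linear":[0,0,0],"twist":[0,0,0]}
    - {"linear":[0,0,0],"twist":[0,0,0]}

```text
time: 21.75
position: [0.4197, 0.2763, 0.1188]
orientation: [-0.868, -3.018, 0.001]
wrist_force: [-0.5, -0.2, -0.3]
gripper_width: 0.015
```

```bash
cat >> h.py <<'E'
CP=np.array([.5548,.0041,.1948]); CR=R.from_rotvec([.75,2.582,.044]).as_matrix()
E
python3 - <<'E'
from rig import *
from h import *
s=state();print(s['wrist_force'],s['position'],s['joint_vel'])
print(-CR[:,2],axis())
plan(CP-CR[:,2]*.06,CR,s,12)
im=read_camera('wrist');cv2.imwrite('pics/w12.png',im)
E
```

```text
[-0.5135 -0.1667 -0.2676] [0.4197 0.2763 0.1188] [ 0.0005  0.0287  0.0367 -0.0006 -0.0061  0.001 ]
[-0.4285  0.0921  0.8988] [-0.4283  0.0935  0.8988]
N=12 linear(cm)=[-2.151 -1.322 -0.786] twist=[-0.0131 -0.0356  0.0004] | tot d cm [-23.43 -16.79 -12.99] w [-0.157 -0.427  0.005] t=21.75
```

View pics/w12.png

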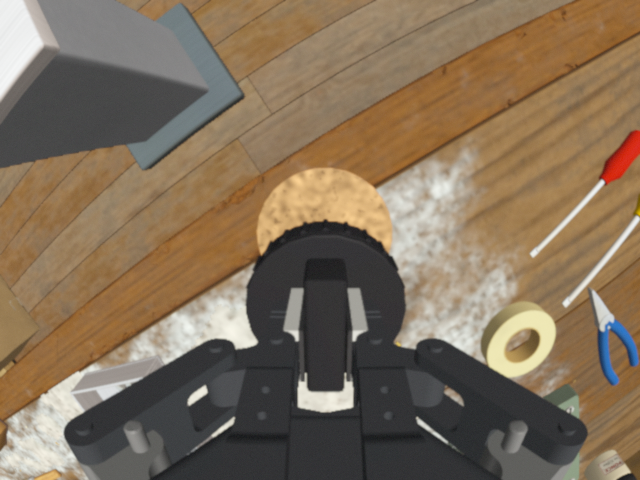

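```bash
cat >> h.py <<'E'
CP2=CP+CR@np.array([.00085,0,.001])
E
python3 - <<'E'
from rig import *
from h import *
s=state()
plan(CP2-CR[:,2]*.08,CR,s,12)
E
```

```text
N=12 linear(cm)=[-2.111 -1.331 -0.948] twist=[-0.0132 -0.0356  0.0005] | tot d cm [-22.58 -17.04 -14.77] w [-0.159 -0.428  0.006] t=21.80
```

Emit:
servo_tool:
  targets:
    - {"linear":[-2.11,-1.33,-1.95],"twist":[-0.0132,-0.0356,0.0005]}
    - {"linear":[-2.11,-1.33,-1.95],"twist":[-0.0132,-0.0356,0.0005]}
    - {"linear":[-2.11,-1.33,-0.95],"twist":[-0.0132,-0.0356,0.0005]}
    - {"linear":[-2.11,-1.33,-0.95],"twist":[-0.0132,-0.0356,0.0005]}
    - {"linear":[-2.11,-1.33,-0.95],"twist":[-0.0132,-0.0356,0.0005]}
    - {"linear":[-2.11,-1.33,-0.95],"twist":[-0.0132,-0.0356,0.0005]}
    - {"linear":[-2.11,-1.33,-0.95],"twist":[-0.0132,-0.0356,0.0005]}
    - {"linear":[-2.11,-1.33,-0.95],"twist":[-0.0132,-0.0356,0.0005]}
    - {"linear":[-2.11,-1.33,-0.95],"twist":[-0.0132,-0.0356,0.0005]}
    - {"linear":[-2.11,-1.33,-0.95],"twist":[-0.0132,-0.0356,0.0005]}
    - {"linear":[-2.11,-1.33,-0.95],"twist":[-0.0132,-0.0356,0.0005]}
    - {"linear":[-2.11,-1.33,-0.95],"twist":[-0.0132,-0.0356,0.0005]}
    - {"linear":[0,0,0],"twist":[0,0,0]}
    - {"linear":[0,0,0],"twist":[0,0,0]}
    - {"linear":[0,0,0],"twist":[0,0,0]}

```text
time: 23.3
position: [0.5197, 0.013, 0.2844]
orientation: [0.751, 2.585, 0.044]
wrist_force: [-0.3, 0.3, -0.8]
gripper_width: 0.015
```

Run:
```python
from rig import *
from h import *
s=state();print(s['wrist_force'],s['q'],s['joint_vel'])
plan(CP2-CR[:,2]*.04,CR,s,3)
```

```text
[-0.3216  0.3268 -0.7814] [ 0.0041 -0.3077  1.6794 -0.0957  1.3296 -0.9993] [ 0.0054 -0.0016 -0.0033 -0.0021 -0.0018 -0.0022]
N=3 linear(cm)=[ 0.22  -0.119  1.912] twist=[-0.0002 -0.0011 -0.    ] | tot d cm [ 0.65 -0.36  5.74] w [-0.001 -0.003 -0.   ] t=23.30
```

Emit:
servo_tool:
  targets:
    - {"linear":[0.22,-0.12,1.9],"twist":[0,-0.001,0]}
    - {"linear":[0.22,-0.12,1.9],"twist":[0,-0.001,0]}
    - {"linear":[0.22,-0.12,1.9],"twist":[0,-0.001,0]}
    - {"linear":[0,0,0],"twist":[0,0,0]}
    - {"linear":[0,0,0],"twist":[0,0,0]}
    - {"linear":[0,0,0],"twist":[0,0,0]}

```text
time: 23.9
position: [0.5381, 0.0078, 0.2329]
orientation: [0.749, 2.578, 0.044]
wrist_force: [-0.1, 0.4, -0.3]
gripper_width: 0.0148
```

Run:
```python
from rig import *
from h import *
s=state();print(s['wrist_force'],s['q'],s['joint_vel'])
plan(CP2-CR[:,2]*.022,CR,s,1)
im=read_camera('wrist');cv2.imwrite('pics/w13.png',im)
im=read_camera('side');crop(im,290,180,410,280,6,'pics/d13.png')
```

```text
[-0.1025  0.3575 -0.2647] [-0.0073 -0.2482  1.7348 -0.0963  1.2068 -0.9985] [-0.0038 -0.0069 -0.0031  0.0013 -0.0045  0.0005]
N=1 linear(cm)=[ 0.213 -0.06   2.069] twist=[ 0.0014  0.0041 -0.0004] | tot d cm [ 0.21 -0.06  2.07] w [ 0.001  0.004 -0.   ] t=23.90
```

View pics/w13.png

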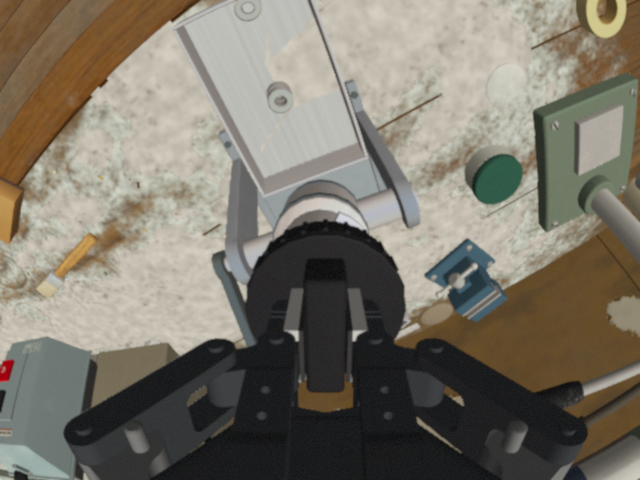

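View pics/d13.png

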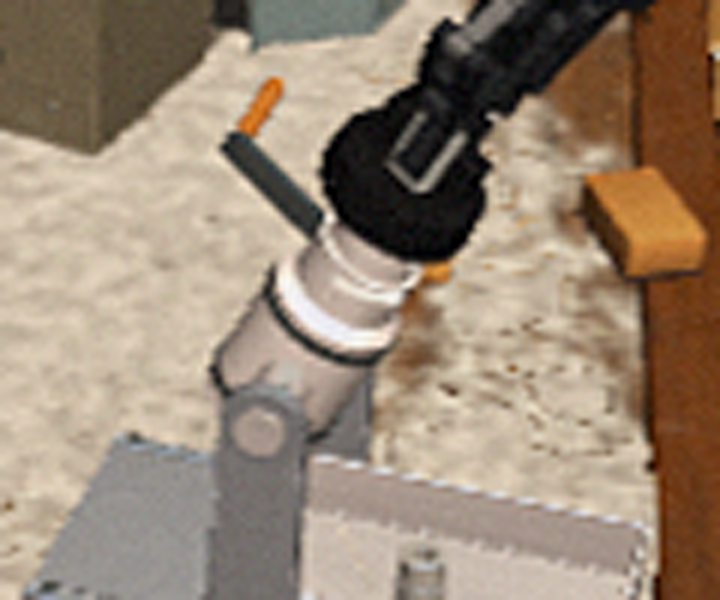

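Emit:
servo_tool:
  targets:
    - {"linear":[0.2,-0.06,0.9],"twist":[0.001,0.004,0]}
    - {"linear":[0,0,0.9],"twist":[0,0,0]}
    - {"linear":[0,0,0],"twist":[0,0,0]}
    - {"linear":[0,0,0],"twist":[0,0,0]}
    - {"linear":[0,0,0],"twist":[0,0,0]}

```text
time: 24.5
position: [0.5439, 0.0062, 0.2148]
orientation: [0.751, 2.583, 0.044]
wrist_force: [-0.4, -0.9, -0.5]
gripper_width: 0.0145
```

Run:
```python
from rig import *
from h import *
s=state();print(s['wrist_force'],s['joint_vel'])
plan(CP2,CR,s,1)
```

```text
[-0.356  -0.9046 -0.5409] [ 0.0024 -0.0043 -0.0019 -0.0001 -0.0015  0.0022]
N=1 linear(cm)=[-0.02   0.066  2.382] twist=[-0.0005 -0.0008 -0.0008] | tot d cm [-0.02  0.07  2.38] w [-0.    -0.001 -0.001] t=24.50
```

Aligned to within 0.7 mm; go down in stages.

Emit:
servo_tool:
  targets:
    - {"linear":[-0.02,0.06,0.4],"twist":[0,0,0]}
    - {"linear":[0,0,0.4],"twist":[0,0,0]}
    - {"linear":[0,0,0.4],"twist":[0,0,0]}
    - {"linear":[0,0,0],"twist":[0,0,0]}
    - {"linear":[0,0,0],"twist":[0,0,0]}

```text
time: 25.0
position: [0.5494, 0.0055, 0.2038]
orientation: [0.752, 2.583, 0.044]
wrist_force: [-0.3, 1.0, -0.5]
gripper_width: 0.0151
```

Run:
```python
from rig import *
from h import *
s=state();print(s['wrist_force'],s['joint_vel'])
plan(CP2,CR,s,1)
```

```text
[-0.311   0.9797 -0.4713] [ 0.0014 -0.0036 -0.0059  0.0025  0.0004  0.0085]
N=1 linear(cm)=[-0.026  0.019  1.151] twist=[-0.0008 -0.0013 -0.0008] | tot d cm [-0.03  0.02  1.15] w [-0.001 -0.001 -0.001] t=25.00
```

Emit:
servo_tool:
  targets:
    - {"linear":[-0.02,0.02,0.3],"twist":[0,0,0]}
    - {"linear":[0,0,0.3],"twist":[0,0,0]}
    - {"linear":[0,0,0.3],"twist":[0,0,0]}
    - {"linear":[0,0,0],"twist":[0,0,0]}
    - {"linear":[0,0,0],"twist":[0,0,0]}

```text
time: 25.5
position: [0.5534, 0.0047, 0.1956]
orientation: [0.752, 2.583, 0.044]
wrist_force: [-0.8, -0.3, -1.9]
gripper_width: 0.0148
```

Run:
```python
from rig import *
from h import *
s=state();print(s['wrist_force'],s['joint_vel'])
plan(CP2,CR,s,1)
```

```text
[-0.8305 -0.2641 -1.9252] [ 0.001  -0.0012 -0.0029  0.0007  0.0024  0.0017]
N=1 linear(cm)=[-0.021  0.005  0.234] twist=[-0.0009 -0.0016 -0.0008] | tot d cm [-0.02  0.01  0.23] w [-0.001 -0.002 -0.001] t=25.50
```

Emit:
servo_tool:
  targets:
    - {"linear":[-0.02,0,0.12],"twist":[0,0,0]}
    - {"linear":[0,0,0.12],"twist":[0,0,0]}
    - {"linear":[0,0,0],"twist":[0,0,0]}
    - {"linear":[0,0,0],"twist":[0,0,0]}

```text
time: 25.9
position: [0.5545, 0.0045, 0.1937]
orientation: [0.752, 2.583, 0.044]
wrist_force: [-3.6, 1.7, -1.7]
gripper_width: 0.0148
```

Run:
```python
from rig import *
from h import *
s=state();print(s['wrist_force'],s['joint_vel'],s['torque'])
plan(CP2,CR,s,1)
```

```text
[-3.6009  1.7055 -1.7176] [ 0.0004 -0.0003  0.0013 -0.0002 -0.0015 -0.0017] [ 0.3202  0.9553 -0.0512]
N=1 linear(cm)=[-0.004 -0.002  0.014] twist=[-0.0008 -0.0016 -0.0008] | tot d cm [-0.   -0.    0.01] w [-0.001 -0.002 -0.001] t=25.90
```

Emit:
servo_tool:
  targets:
    - {"linear":[0,0,0.07],"twist":[0,0,0]}
    - {"linear":[0,0,0],"twist":[0,0,0]}
    - {"linear":[0,0,0],"twist":[0,0,0]}

```text
time: 26.2
position: [0.5546, 0.0045, 0.1935]
orientation: [0.751, 2.584, 0.044]
wrist_force: [-8.6, 1.4, 1.8]
gripper_width: 0.0147
```

Emit:
servo_tool:
  targets:
    - {"linear":[0,0,0],"twist":[0,0,0.1]}
    - {"linear":[0,0,0],"twist":[0,0,0.1]}
    - {"linear":[0,0,0],"twist":[0,0,0.1]}
    - {"linear":[0,0,0],"twist":[0,0,0.1]}
    - {"linear":[0,0,0],"twist":[0,0,0.1]}

```text
time: 26.7
position: [0.5553, 0.0043, 0.194]
orientation: [1.379, 2.326, 0.198]
wrist_force: [-3.4, 0.1, 0.4]
gripper_width: 0.0147
```

Run:
```python
from rig import *
from h import *
s=state();print(s['wrist_force'],s['torque'])
plan(CP2,barrelrot(0),s,1)
```

```text
[-3.3928  0.0697  0.4114] [0.2341 0.8033 0.0863]
N=1 linear(cm)=[ 0.052 -0.067  0.006] twist=[ 0.0007 -0.0013  0.7152] | tot d cm [ 0.05 -0.07  0.01] w [ 0.001 -0.001  0.715] t=26.70
```

Run:
```python
from rig import *
from h import *
s=state()
plan(np.array([.5549,.0041,.1948])+barrelrot(0)@np.array([.00085,0,.001]),barrelrot(0),s,7)
```

```text
N=7 linear(cm)=[0.007 0.004 0.001] twist=[ 0.0001 -0.0002  0.1022] | tot d cm [0.04 0.04 0.01] w [ 0.001 -0.001  0.715] t=26.70
```

Emit:
servo_tool:
  targets:
    - {"linear":[0.007,0.004,0],"twist":[0,0,0.102]}
    - {"linear":[0.007,0.004,0],"twist":[0,0,0.102]}
    - {"linear":[0.007,0.004,0],"twist":[0,0,0.102]}
    - {"linear":[0.007,0.004,0],"twist":[0,0,0.102]}
    - {"linear":[0.007,0.004,0],"twist":[0,0,0.102]}
    - {"linear":[0.007,0.004,0],"twist":[0,0,0.102]}
    - {"linear":[0.007,0.004,0],"twist":[0,0,0.102]}
    - {"linear":[0,0,0],"twist":[0,0,0]}
    - {"linear":[0,0,0],"twist":[0,0,0]}

```text
time: 27.6
position: [0.5555, 0.0048, 0.194]
orientation: [2.143, 1.74, 0.399]
wrist_force: [-2.6, -0.5, 2.3]
gripper_width: 0.0146
```

Run:
```python
from rig import *
from h import *
s=state();print(s['wrist_force'],s['torque'])
plan(np.array([.5549,.0041,.1948])+barrelrot(0)@np.array([.00085,0,.001]),barrelrot(0),s,1)
im=read_camera('wrist');cv2.imwrite('pics/w14.png',im)
```

```text
[-2.6108 -0.5297  2.2547] [0.1467 0.6335 0.0709]
N=1 linear(cm)=[-0.    -0.007  0.01 ] twist=[ 0.0003 -0.0014  0.0079] | tot d cm [-0.   -0.01  0.01] w [ 0.    -0.001  0.008] t=27.60
```

View pics/w14.png

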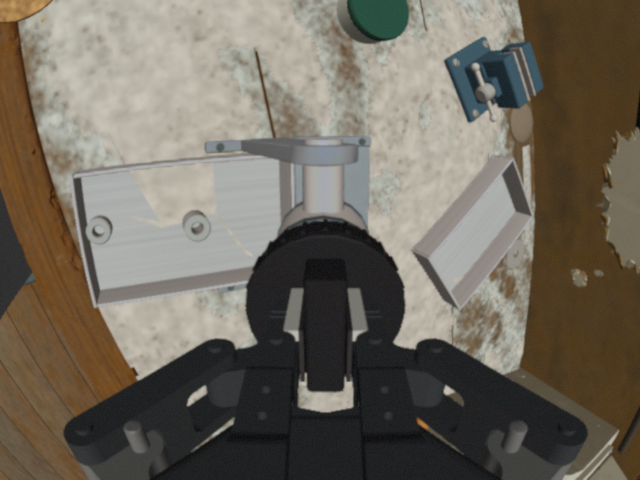

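Emit:
servo_tool:
  targets:
    - {"linear":[0,0,0],"twist":[0,0,0.03]}
    - {"linear":[0,0,0],"twist":[0,0,0.02]}
    - {"linear":[0,0,0],"twist":[0,0,0]}

```text
time: 27.95
position: [0.5549, 0.005, 0.1936]
orientation: [2.192, 1.689, 0.411]
wrist_force: [-8.1, 0.7, 4.2]
gripper_width: 0.0149
```

Run:
```python
from rig import *
from h import *
s=state();print(s['wrist_force'],s['torque'], s['torque']@axis())
plan(s['position'],barrelrot(0),s,1)
```

```text
[-8.0862  0.6796  4.2199] [0.144  1.222  0.2019] 0.2340680521783366
N=1 linear(cm)=[0. 0. 0.] twist=[-0.0016 -0.0011 -0.0428] | tot d cm [0. 0. 0.] w [-0.002 -0.001 -0.043] t=27.95
```

Emit:
servo_tool:
  targets:
    - {"linear":[0,0,0],"twist":[0,0,-0.03]}
    - {"linear":[0,0,0],"twist":[0,0,0]}

```text
time: 28.15
position: [0.5552, 0.0049, 0.1938]
orientation: [2.163, 1.72, 0.404]
wrist_force: [-5.8, 1.0, 2.4]
gripper_width: 0.0149
```

Emit:
servo_tool:
  targets:
    - {"linear":[0,0,0],"twist":[0,0,0]}
    - {"linear":[0,0,0],"twist":[0,0,0]}
    - {"linear":[0,0,0],"twist":[0,0,0]}
    - {"linear":[0,0,0],"twist":[0,0,0]}
    - {"linear":[0,0,-1],"twist":[0,0,0]}
    - {"linear":[0,0,-2],"twist":[0,0,0]}
    - {"linear":[0,0,-3],"twist":[0,0,0]}
    - {"linear":[0,0,-3],"twist":[0,0,0]}
    - {"linear":[0,0,0],"twist":[0,0,0]}
    - {"linear":[0,0,0],"twist":[0,0,0]}
    - {"linear":[0,0,0],"twist":[0,0,0]}
  hand: 6

```text
time: 29.25
position: [0.5164, 0.0131, 0.2732]
orientation: [2.166, 1.719, 0.402]
wrist_force: [-0.5, 0.3, -0.4]
gripper_width: 0.06
```

Run:
```python
from rig import *
from h import *
s=state();c=get_calibration('wrist');print(s['position'],s['joint_vel'])
im=read_camera('wrist');cv2.imwrite('pics/w15.png',im)
g=np.clip(im[150:330,240:440].astype(float)*2.2,0,255).astype(np.uint8);cv2.imwrite('pics/w15z.png',cv2.resize(g,None,fx=4,fy=4,interpolation=2)[:600])
print([proj(c,PIV+.094*axis()+k*SY()*.026,True) for k in(-1,1)])
im=read_camera('side');crop(im,290,190,410,290,6,'pics/d15.png')
im=read_camera('scene');crop(im,220,210,380,340,4.5,'pics/s15.png')
```

```text
[0.5164 0.0131 0.2732] [-0.0027  0.0132  0.0059  0.002   0.0003 -0.    ]
[array([327.105 , 295.3786]), array([325.9916, 214.024 ])]
```

View pics/w15.png

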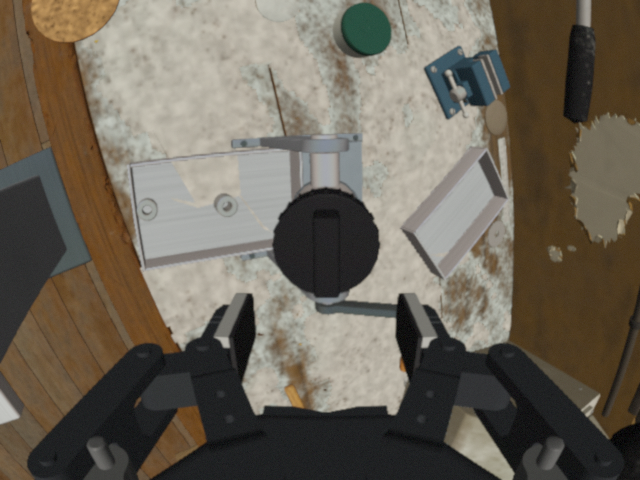

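View pics/w15z.png

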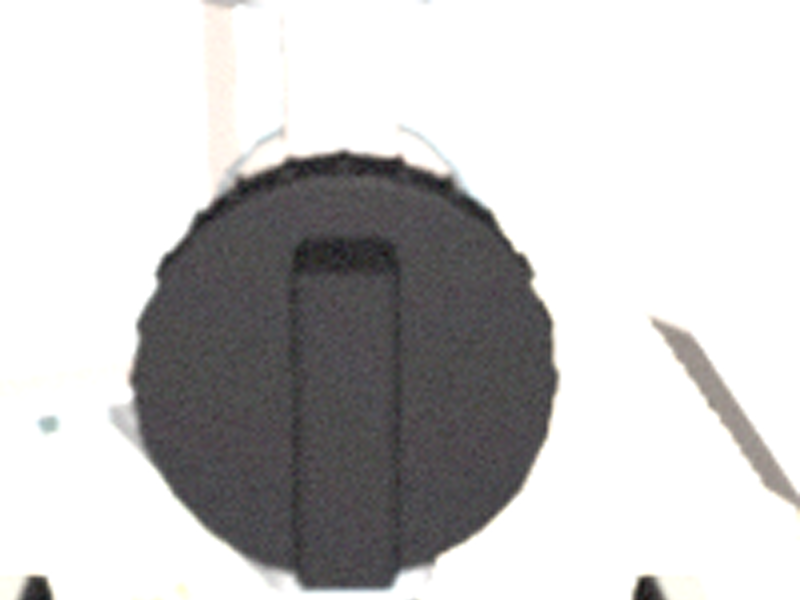

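View pics/d15.png

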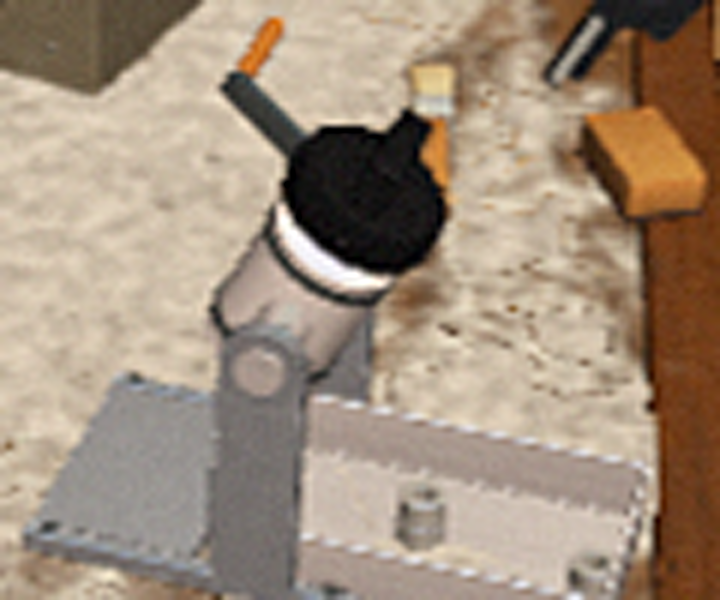

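View pics/s15.png

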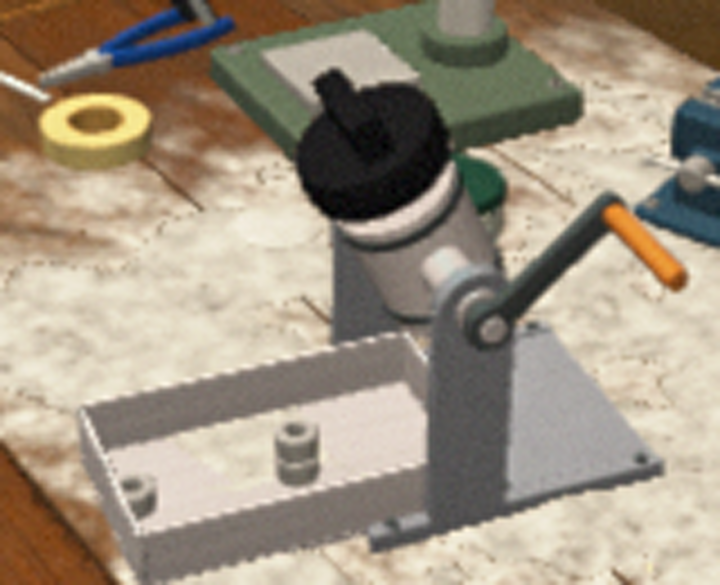

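Run:
```python
from rig import *
print(job_done()); print(state()['time'])
```

```text
the job is handed in; nothing more can be done
None
the job is handed in; nothing more can be done
```

I handed the job in at about 29.4 s of the 72 s allowed; `job_done` gives no verdict.

**What I did:**
- Unscrewed the cap and laid it flat on the cork pad.
- Swung the barrel to about 2.08 rad by its crank, and the bushes slid out into the tray.
- Swung the barrel back until it pressed on the back stop, with the wrist force rising to about 25 N.
- Regripped the cap, brought it down to the rim (about 5 N axial contact) and turned it 70° clockwise. At the end the resisting torque rose to about 0.23 N m, so I took it as home.

**Last checks, from the pictures:**
- All three bushes are in the tray: one by the front wall, the other two standing stacked on each other.
- The barrel is mouth up.
- The cap bar is parallel to the pivot line, and the cap looks as it did at the start.
- The gripper was open and about 8 cm clear of the cap.

**Small disagreements:**
- The rim's picture position was about 2 mm off my prediction along the pivot line, so I placed the cap by the recorded arm pose instead.
- The regrip was about 1 mm off the first grip, and I allowed for that.
- The cap bar's length in the picture was 78 px, about 1% shorter than the start view implied, which is within my reading error.

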